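# Load a tray of jars into the date coder and shut its guard

### The arm

A 6-joint arm with a two-finger parallel gripper is mounted at the origin on the work surface. World frame = base frame: x ahead of the robot, y to its left, z up, the work surface at z = 0. Lengths are in m, angles in rad, forces in N, time in s.
With the tool pointing down it reaches from about 0.3 to 0.775 m from the base axis. Payload 14.6 kg.
Tool frame: the origin (TCP) lies at the very end of the fingers, on their centre line; the grasp point (between the pads) lies 19 mm behind it; y points along the fingers, z is the direction in which the jaws open and shut, and the axes are right-handed (so a half turn about y gives the same grasp; the last joint's range is limited). The gripper opens to 94 mm and grips with 3 to 60 N. Pads are 16 mm wide; open, the fingers measure 119 mm over their backs; the gripper's body (75 mm by 177 mm) begins 78 mm behind the grasp point.
Start: joints at [1.203, 0.3, 1.521, -0, 1.321, -0.067], TCP at [0.163, 0.525, 0.205] pointing down, gripper open.
Joint ranges: [-3.03, 3.03], [-0.79, 2.21], [0.23, 2.52], [-1.04, 4.18], [0, 3.07], [-2.55, 2.55]. Speed limits (rad/s): [2.22, 2.22, 2.57, 3.14, 3.14, 3.14].

### API

Orientations are given as [roll, pitch, yaw] about the fixed x, y, z axes, in that order (R = Rz(yaw) Ry(pitch) Rx(roll)).
In Python, from station import get_obs, camera, job gives the robot as it stands.
- The arm moves only by the tool step_arm, never from a script. Its argument "targets" is a list of rows, each a list of 6 numbers: the shift along the tool's x, y, z in mm, then the turn, a rotation vector about the tool's x, y, z in degrees. In form: [[dx, dy, dz, rx, ry, rz], ...]. A call has 1 to 12 rows; each row shifts and turns the commanded pose from where the row before left it, along the tool's axes as they then stand; what a row does not reach is not made up. A row lasts 1/8 s, in which the tool goes at most 62.5 mm and 10.7 degrees, less where a joint would pass 70% of its speed; a pose out of reach is approached as far as the arm can. A call is refused whole if a number of a shift passes 62.5 or a number of a turn 10.7, either way. A call with a gripper value outside its range is refused whole. "gripper" is the opening, from -1 (shut) to 1 (fully open), set as the call begins (left out, the last holds). The fingers move at their own pace and stop on an object; "squeeze" is the grip in N (left out, the last holds). Time passes only in rows, so rows that do not move let the fingers close. It gives the time, the measured TCP pose, the force and the opening at its end, in the units of the state.
- get_obs(): the state, without advancing time (a new reading comes with each control period).
- camera(name): name is "scene" or "top" or "wrist"; returns a dict with "pixels" (384x512x3 uint8, red, green, blue), "intrinsics" (3x3 intrinsics, pixels), "R" (3x3) and "t" (3): a world point X has camera coordinates R X + t; the wrist camera has in their place "tool_from_camera" (4x4, takes a point from camera to tool coordinates, whose origin is the TCP and whose axes are the tool frame's). Camera axes: x right, y down, z forward; pixel columns grow to the right and rows downward; lengths in m; the calibration is good to about 2 mm. A picture is of the moment at which its call begins: read the wrist's pose just before it. There is no depth.
- job.hand_in(): hands the job in, once; it reports no verdict.
The state is a dict: "time_s": time; "qpos": joint angles; "joint_vel": joint speeds; "tau": joint torques, N m; "ee_pos": TCP position; "eef_rot": TCP orientation; "force": force on the tool from outside, world axes, zero at the start; "moment": the same for the moment, N m; "grip_width": finger opening in m.
Only numpy, scipy, OpenCV 4.12 (cv2) and the standard library are available. Lean on these libraries where they do the work, as an engineer would, in place of code of your own. Each camera call takes 0.05 s, during which the arm holds its last target.

### The job

Press the lid of every small jar fully home and stand the jars upright in the blue tray, one to a pocket. Then slide the loaded tray all the way into the date coder, up against its back stop, and push the yellow guard door shut until it snaps onto its catch. Leave the other things on the bench where they are.

Things in the scene. Friction and masses are not known exactly. Their poses are not given: they have to be found in the camera images.
- jar1: small squat glass jar of yellow preserve, 50 mm diameter, glass 54 mm high, origin at the centre of its foot, z up. Its black push-on lid (48 mm diameter, 15 mm thick) tops it: the lid's upper face is 70 mm plus the lid's joint value above the origin. There are three or four such jars (an absent one gives None)
- lid1 (a joint): height of jar1's lid above its seat, in m: 0 pressed fully home, 0.010 at most; a stiff push fit that yields at about 5 N and stays where it is left
- jar2: small jar like jar1, with lid2
- lid2 (a joint): height of jar2's lid above its seat, in m: 0 pressed fully home, 0.010 at most; a stiff push fit that yields at about 5 N and stays where it is left
- jar3: small jar like jar1, with lid3
- lid3 (a joint): height of jar3's lid above its seat, in m: 0 pressed fully home, 0.010 at most; a stiff push fit that yields at about 5 N and stays where it is left
- jar4: small jar like jar1, with lid4
- lid4 (a joint): height of jar4's lid above its seat, in m: 0 pressed fully home, 0.010 at most; a stiff push fit that yields at about 5 N and stays where it is left
- tray: blue tray, 170 mm long (x) by 164 mm wide (y), floor 4 mm thick; rim and cross-shaped divider 4 mm thick, 15 mm high, making four pockets centred at x = +-42, y = +-40 mm. Origin: centre of its underside. It slides on the bench, +x end first into the coder
- tray_tab (a point): centre of the top of the orange grip tab on the tray's front (-x) edge, 90 mm above the bench, at tray x = -79 mm, y = 0. The tab is 12 mm thick (x), 45 mm wide (y); take it across its width from above
- coder: date coder: fixed low steel bay on the bench, no floor. Origin: on the bench in the middle of its mouth; x points into the bay. Passage 176 mm wide, 90 mm high, side walls 12 mm thick. The clear roof begins 40 mm in from the mouth, its top 96 mm above the bench; on it a grey print head 60 mm wide from x = 130 mm back, top at 146 mm
- coder_stop (a point): middle of the foot of the bay's back stop, 176 mm in from the mouth, on the bench. A tray fully home touches it: tray origin at coder x = 91 mm, y = 0, same yaw
- door (a joint): angle of the coder's yellow guard door, in rad: 0 shut, about 1.9 wide open. At about 0.055 the spring catch stops it: some 6 N at its free edge (more nearer the hinge) snaps it over to 0; short of that it stays ajar
- door_hinge (a point): point on the door's vertical hinge line, 46 mm above the bench, at the +y side of the coder's mouth (10 mm ahead of it)
- door_edge (a point): point on the outer face at the door's free edge, 46 mm above the bench, 214 mm from the hinge. The door is 10 mm thick and its top 88 mm above the bench; shut, its outer face looks along the coder's -x and lies 20 mm ahead of the mouth
- bigjar1: tall glass pickle jar with black lid, 66 mm diameter, 106 mm high; origin at the middle of its foot; not part of the job
- bigjar2: tall glass pickle jar like bigjar1; not part of the job
- bigjar3: tall glass pickle jar like bigjar1; not part of the job
- tape: empty tape core, a brown ring 90 mm across and 45 mm high lying flat; origin under its centre; not part of the job
- labels: small cardboard box of labels, 90 x 60 x 35 mm; origin under its centre; not part of the job
- lidstack: stack of black lids, 68 mm diameter, 70 mm high; origin under its centre; not part of the job
- brush: hand brush lying on the bench, handle towards its -x; not part of the job

How it is judged:
By the outcome, as a careful person would: the job done as asked, in the order asked, and still so for the second after the job is handed in, with the robot touching nothing.
Of jar1, jar2, jar3, jar4 only 3 to 4 are there at a start; the rules pass over those that are not, and their reading is None.
At some moment in a run one of tray, jar1, jar2, jar3, jar4 may be knocked a few centimetres aside while the robot is not near it.
Once in a run the grip may slacken for a moment while it holds something.
It also fails if it takes over 210 s, if anything falls off the work surface, if the arm or the gripper's body presses on something with over 40 N, if the wrist force passes 120 N, or if a joint passes its speed limit or range.

## Working session

There is one attempt and no reset: what is moved stays moved. The work goes in short steps, Python scripts to look and compute and a tool call to move; the robot and the scene stay as the last step left them, time stands still between calls to the robot, and variables do not carry over. Pictures are saved under pics/ and viewed, and the job is handed in when it is done.

Besides the shell and the picture viewer there is one more tool, called after "Request:" in YAML: its name, and indented under it one key for each argument. step_arm: Moves the arm, as the interface text tells. Its arguments: {"type":"object","properties":{"targets":{"type":"array","items":{"type":"array","items":{"type":"number"}}},"gripper":{"type":"number"},"squeeze":{"type":"number"}},"required":["targets"]}

```bash
ls; mkdir -p pics; python3 - <<'E'
from station import get_obs, camera, job
import cv2
print(get_obs())
for n in ["scene","top","wrist"]:
    c=camera(n); cv2.imwrite(f"pics/{n}0.png",c["pixels"][:,:,::-1])
    print(n,{k:v for k,v in c.items() if k!="pixels"})
E
```

```text
pics
{'time_s': 0.0, 'qpos': array([ 1.20335108e+00,  3.00520671e-01,  1.52157492e+00,  1.19527646e-05,
        1.32065991e+00, -6.65902630e-02]), 'joint_vel': array([-0.00163856,  0.00093002,  0.00308215,  0.00161277,  0.00070527,
       -0.00132724]), 'tau': array([-3.17103550e-04, -5.31807983e+01, -3.52732229e+01,  7.08386488e-02,
        2.44464056e-02, -1.49959574e-04]), 'ee_pos': array([0.16288984, 0.5250634 , 0.20486173]), 'eef_rot': array([-1.57195584e+00,  8.89293215e-05, -3.00858000e-01]), 'force': array([0.709808  , 0.62727892, 0.1169373 ]), 'moment': array([ 0.02111705, -0.06085144, -0.0013303 ]), 'grip_width': 0.093718788738827}
scene {'intrinsics': array([[417.44443086,   0.        , 262.77967978],
       [  0.        , 417.44443086, 196.56080062],
       [  0.        ,   0.        ,   1.        ]]), 'R': array([[ 0.32824123,  0.94446475, -0.0156214 ],
       [ 0.49611185, -0.18644568, -0.84800415],
       [-0.80382257,  0.27059996, -0.52975931]]), 't': array([-0.21481097, -0.19209737,  1.89260994])}
top {'intrinsics': array([[357.46140793,   0.        , 258.65103545],
       [  0.        , 357.46140793, 194.1524754 ],
       [  0.        ,   0.        ,   1.        ]]), 'R': array([[ 0.02028401, -0.99941897,  0.02739126],
       [-0.99005558, -0.0238935 , -0.13863281],
       [ 0.13920673, -0.02430684, -0.98996498]]), 't': array([-0.00309898,  0.52110334,  1.17576751])}
wrist {'intrinsics': array([[295.2357077 ,   0.        , 257.80180284],
       [  0.        , 295.2357077 , 192.21123128],
       [  0.        ,   0.        ,   1.        ]]), 'tool_from_camera': array([[-4.23713337e-05,  9.63716994e-01,  2.66926122e-01,
        -7.78832165e-02],
       [ 6.67271580e-05, -2.66926119e-01,  9.63716993e-01,
        -1.78908565e-01],
       [ 9.99999997e-01,  5.86451958e-05, -5.29960804e-05,
         7.81568229e-05],
       [ 0.00000000e+00,  0.00000000e+00,  0.00000000e+00,
         1.00000000e+00]])}
```

View pics/scene0.png

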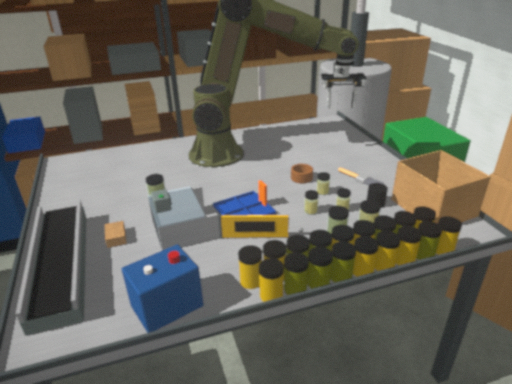

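View pics/top0.png

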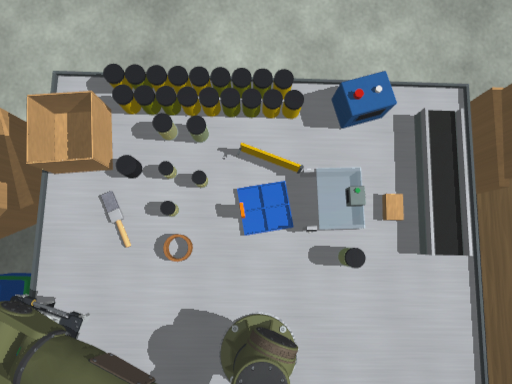

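View pics/wrist0.png

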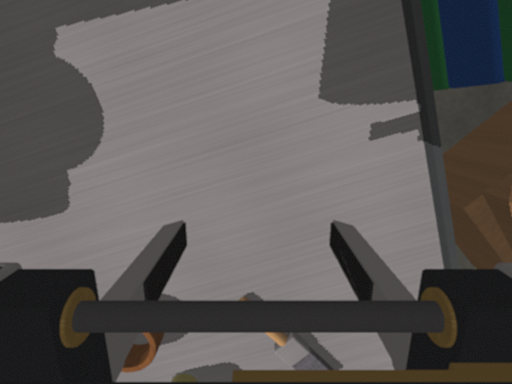

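```bash
python3 - <<'E'
import cv2
a=cv2.imread("pics/top0.png")[90:280,90:390]; b=cv2.imread("pics/scene0.png")[140:260,130:400]
cv2.imwrite("pics/c1.png",cv2.resize(a,(750,475),interpolation=cv2.INTER_CUBIC))
cv2.imwrite("pics/c2.png",cv2.resize(b,(783,348),interpolation=cv2.INTER_CUBIC))
E
```

```text
(no output)
```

View pics/c1.png

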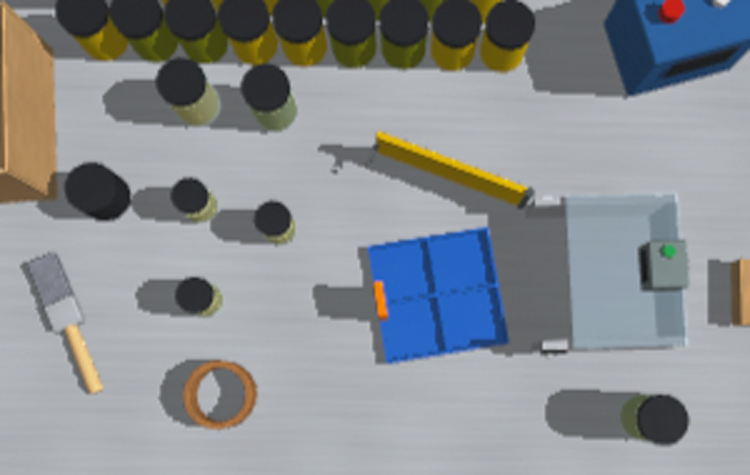

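View pics/c2.png

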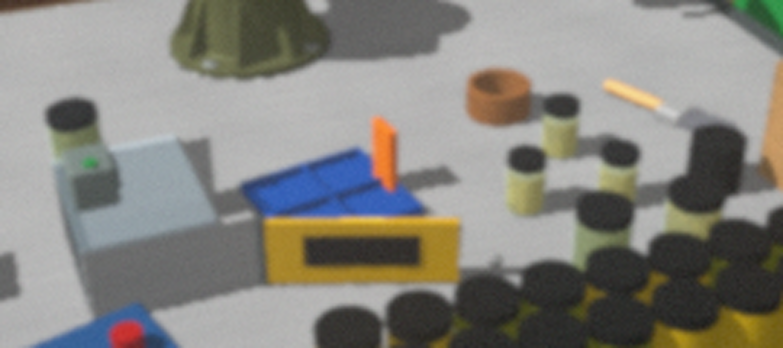

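```bash
cat > h.py <<'E'
from station import get_obs, camera, job
import numpy as np, cv2
from scipy.spatial.transform import Rotation as Ro
def ray(c,u,v,z):
    d=np.linalg.inv(c["intrinsics"])@np.array([u,v,1.]); R=np.array(c["R"]);t=np.array(c["t"])
    o=-R.T@t; d=R.T@d; return o+d*(z-o[2])/d[2]
def wristcam():
    o=get_obs(); c=dict(camera("wrist")); T=np.eye(4); T[:3,:3]=Ro.from_euler("xyz",o["eef_rot"]).as_matrix(); T[:3,3]=o["ee_pos"]
    M=np.linalg.inv(T@c["tool_from_camera"]); c["R"]=M[:3,:3]; c["t"]=M[:3,3]; return c
def blobs(mask,amin=30):
    n,l,s,ce=cv2.connectedComponentsWithStats(mask.astype(np.uint8)); return [(ce[i],s[i]) for i in range(1,n) if s[i][4]>=amin]
def go(x,y,z,yaw_deg=None):
    "print tool-frame shift (mm) and turn about tool y to reach a pose"
    o=get_obs(); R=Ro.from_euler("xyz",o["eef_rot"]).as_matrix(); d=np.array([x,y,z])-o["ee_pos"]
    print("at",o["ee_pos"].round(4),"rot",np.degrees(o["eef_rot"]).round(2),"F",o["force"].round(1),"w",round(o["grip_width"],4),"t",o["time_s"])
    print("shift mm",(R.T@d*1000).round(1))
    if yaw_deg is not None:
        Rt=Ro.from_euler("xyz",[-90,0,yaw_deg],degrees=True).as_matrix()
        print("rotvec deg",np.degrees(Ro.from_matrix(R.T@Rt).as_rotvec()).round(1), "shift in final axes",(Rt.T@d*1000).round(1))
def save(c,n): cv2.imwrite(n,c["pixels"][:,:,::-1])
def hsv(c): return cv2.cvtColor(c["pixels"],cv2.COLOR_RGB2HSV)
E
python3 - <<'E'
from h import *
c=camera("top"); p=c["pixels"].astype(int); H=hsv(c)
dark=(p.max(2)<60); dark[:100]=0;dark[270:]=0;dark[:,:90]=0;dark[:,390:]=0
for ce,s in blobs(dark): print("dark",ce.round(1),s[2:],ray(c,*ce,0.075).round(4))
blue=(H[...,0]>100)&(H[...,0]<125)&(H[...,1]>180)&(H[...,2]>100); blue[:140]=0;blue[:,350:]=0;blue[:,:150]=0
blue=cv2.morphologyEx(blue.astype(np.uint8),cv2.MORPH_CLOSE,np.ones((7,7)))
for ce,s in blobs(blue,500):
    print("blue",ce,s)
cs,_=cv2.findContours(blue,0,2); k=max(cs,key=cv2.contourArea); r=cv2.minAreaRect(k); print(r)
for q in cv2.boxPoints(r): print(q.round(1),ray(c,*q,0.015).round(4))
org=(H[...,0]>5)&(H[...,0]<18)&(H[...,1]>220)&(p[...,0]>200)
for ce,s in blobs(org,5): print("or",ce.round(1),s,ray(c,*ce,0.09).round(4))
yel=(H[...,0]>19)&(H[...,0]<30)&(H[...,1]>200); yel[:135]=0; yel[180:]=0
for ce,s in blobs(yel,50):
    print("yel",ce,s)
cs,_=cv2.findContours(yel.astype(np.uint8),0,2); k=max(cs,key=cv2.contourArea); r=cv2.minAreaRect(k)
for q in cv2.boxPoints(r): print(q.round(1),ray(c,*q,0.088).round(4))
for n,(u,v),z in [("roofFL",(567,195),.096),("roofFR",(572,348),.096),("roofBR",(685,345),.096),("roofBL",(677,195),.096),("postL",(547,200),.09),("postR",(555,347),.09),("hinge",(527,197),.09)]:
    print(n,ray(c,90+u/2.5,90+v/2.5,z).round(4))
E
```

```text
dark [122.5 101.6] [16  5 58] [0.8193 0.4744 0.075 ]
dark [144.5 101.9] [18  6 76] [0.8204 0.401  0.075 ]
dark [165.8 102.3] [19  7 91] [0.8215 0.3296 0.075 ]
dark [186.9 102.3] [19  7 97] [0.8235 0.2586 0.075 ]
dark [208.5 102.5] [ 19   7 102] [0.8253 0.1857 0.075 ]
dark [230. 103.] [ 19   9 124] [0.8257 0.1129 0.075 ]
dark [251.  103.3] [ 19   9 138] [0.8267 0.0417 0.075 ]
dark [272.1 103.4] [ 19   9 138] [ 0.8288 -0.0299  0.075 ]
dark [293.3 103.7] [ 20  10 149] [ 0.8301 -0.1025  0.075 ]
dark [369.5 114.6] [ 29  12 105] [ 0.7992 -0.3639  0.075 ]
dark [162.1 122.4] [ 19  19 279] [0.7506 0.3379 0.075 ]
dark [195.9 124.7] [ 19  19 273] [0.7459 0.2248 0.075 ]
dark [128.5 166.3] [ 26  22 420] [0.5977 0.4388 0.075 ]
dark [165.4 167.9] [ 14  13 145] [0.5955 0.3181 0.075 ]
dark [198.7 177.1] [ 14  13 144] [0.5675 0.2079 0.075 ]
dark [347.3 195.5] [ 4 15 35] [ 0.518  -0.2833  0.075 ]
dark [167.5 207.5] [ 14  14 149] [0.4646 0.3041 0.075 ]
dark [354.3 257.3] [ 20  19 302] [ 0.3174 -0.3033  0.075 ]
blue [265.2937931  207.47632184] [ 237  181   56   54 2175]
((264.7432556152344, 207.45947265625), (46.19611358642578, 48.66210174560547), 80.53767395019531)
[236.9 188.7] [0.5413 0.0833 0.015 ]
[284.9 180.7] [ 0.5736 -0.0825  0.015 ]
[292.5 226.2] [ 0.4161 -0.1101  0.015 ]
[244.5 234.2] [0.3855 0.0531 0.015 ]
or [241.6 209.1] [240 203   4  14  35] [0.4637 0.0637 0.09  ]
yel [269.76523702 156.96388262] [241 143  59  28 443]
[238.7 149.1] [0.6622 0.0786 0.088 ]
[241.2 142.4] [0.6853 0.0708 0.088 ]
[299.9 164.6] [ 0.6154 -0.1242  0.088 ]
[297.4 171.3] [ 0.5926 -0.1159  0.088 ]
roofFL [ 0.6036 -0.1785  0.096 ]
roofFR [ 0.4043 -0.1845  0.096 ]
roofBR [ 0.4113 -0.3301  0.096 ]
roofBL [ 0.6074 -0.3236  0.096 ]
postL [ 0.5975 -0.1532  0.09  ]
postR [ 0.4054 -0.1637  0.09  ]
hinge [ 0.6009 -0.1269  0.09  ]
```

Request:
step_arm:
  targets:
    - [0, -10, 0, 0, 10.3, 0]
    - [0, -10, 0, 0, 10.3, 0]
    - [0, -10, 0, 0, 10.3, 0]
    - [0, -10, 0, 0, 10.3, 0]
    - [0, -10, 0, 0, 10.3, 0]
    - [0, -10, 0, 0, 10.3, 0]

```text
time_s: 0.95
ee_pos: [0.1629, 0.5252, 0.2656]
eef_rot: [-1.571, -0.0, -1.385]
force: [-0.8, 0.2, 0.4]
grip_width: 0.094
```

```bash
python3 - <<'E'
from h import *
go(0.54,0.275,0.26,-79)
E
```

```text
at [0.1629 0.5252 0.2656] rot [-9.001e+01 -2.000e-02 -7.937e+01] F [-0.8  0.2  0.4] w 0.094 t 0.95
shift mm [315.5   5.6 324.5]
rotvec deg [ 0.  -0.4  0. ] shift in final axes [317.6   5.6 322.4]
```

Request:
step_arm:
  targets:
    - [40, 0, 40, 0, 0, 0]
    - [40, 0, 40, 0, 0, 0]
    - [40, 0, 40, 0, 0, 0]
    - [40, 0, 40, 0, 0, 0]
    - [40, 0, 40, 0, 0, 0]
    - [40, 0, 40, 0, 0, 0]
    - [40, 0, 42, 0, 0, 0]
    - [35, 0, 42, 0, 0, 0]
    - [0, 0, 0, 0, 0, 0]
  gripper: -1

```text
time_s: 2.08
ee_pos: [0.5431, 0.2755, 0.2643]
eef_rot: [-1.572, -0.001, -1.383]
force: [-0.8, -0.4, 0.2]
grip_width: 0.0073
```

```bash
python3 - <<'E'
from h import *
go(0.54,0.275,0.26,-79)
c=wristcam(); save(c,"pics/w1.png")
E
```

```text
at [0.5431 0.2755 0.2643] rot [-9.008e+01 -4.000e-02 -7.925e+01] F [-0.8 -0.4  0.2] w 0.0073 t 2.075
shift mm [-0.1  4.3 -3.1]
rotvec deg [ 0.1 -0.2  0. ] shift in final axes [-0.1  4.3 -3.1]
```

View pics/w1.png

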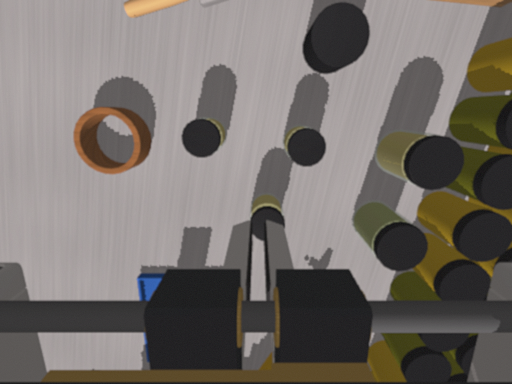

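```bash
python3 - <<'E'
from h import *
c=wristcam(); p=c["pixels"].astype(int); dark=(p.max(2)<55)
for ce,s in blobs(dark,300): print("dark",ce.round(1),s,ray(c,*ce,0.075).round(4))
o=get_obs(); go(*ray(c,203,137,0.075)[:2],0.1,-79)
E
```

```text
dark [336.8  39.3] [ 305    5   65   69 3348] [0.5998 0.4461 0.075 ]
dark [504.9 126.8] [496 101  16  50 581] [0.8259 0.3908 0.075 ]
dark [202.1 138.6] [ 184  121   37   37 1068] [0.4654 0.3072 0.075 ]
dark [306.9 147.8] [ 289  130   37   37 1046] [0.595  0.3206 0.075 ]
dark [434.4 163.4] [ 405  137   60   54 2485] [0.7572 0.3317 0.075 ]
dark [494.7 183.1] [ 473  156   39   55 1733] [0.8418 0.322  0.075 ]
dark [262.5 246.5] [250 208  35 104 922] [0.5665 0.1785 0.075 ]
dark [376.9 296.4] [  269   211   243   152 13634] [0.7428 0.1327 0.075 ]
dark [400.7 246.9] [ 375  223   53   49 1955] [0.7518 0.2135 0.075 ]
dark [186.8 318.3] [   0  269  248  100 9825] [0.4796 0.0442 0.075 ]
dark [389.3 364.3] [   0  333  512   51 3782] [0.797  0.0203 0.075 ]
at [0.5409 0.2776 0.265 ] rot [-90.05  -0.   -79.08] F [ 0.  -0.   0.4] w 0.0011 t 2.175
shift mm [-45.4 165.  -67.1]
rotvec deg [ 0.  -0.1  0. ] shift in final axes [-45.5 165.  -67.2]
```

Request:
step_arm:
  targets:
    - [-21, 30, -35, 0, 0, 0]
    - [-21, 40, -34, 0, 0, 0]
    - [0, 50, 0, 0, 0, 0]
    - [0, 50, 0, 0, 0, 0]
    - [0, 0, 0, 0, 0, 0]
    - [0, 0, 0, 0, 0, 0]

```text
time_s: 2.92
ee_pos: [0.4656, 0.3067, 0.0977]
eef_rot: [-1.568, 0.001, -1.379]
force: [0.8, 0.1, 0.7]
grip_width: 0.0007
```

```bash
python3 - <<'E'
from h import *
go(0.465,0.3055,0.07,-79)
c=wristcam(); save(c,"pics/w2.png")
E
```

```text
at [0.4656 0.3067 0.0977] rot [-8.987e+01  5.000e-02 -7.899e+01] F [0.8 0.1 0.7] w 0.0007 t 2.925
shift mm [ 1.1 27.7 -0.9]
rotvec deg [-0.1  0.  -0. ] shift in final axes [ 1.  27.7 -0.8]
```

View pics/w2.png

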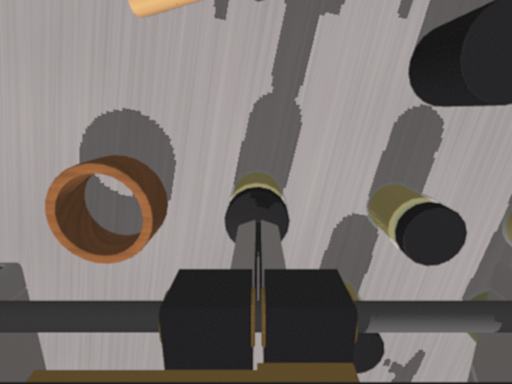

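Request:
step_arm:
  targets:
    - [0, 10, 0, 0, 0, 0]
    - [0, 4, 0, 0, 0, 0]
    - [0, 4, 0, 0, 0, 0]
    - [0, 4, 0, 0, 0, 0]
    - [0, 3, 0, 0, 0, 0]
    - [0, 2, 0, 0, 0, 0]
    - [0, 1, 0, 0, 0, 0]
    - [0, 0, 0, 0, 0, 0]

```text
time_s: 3.98
ee_pos: [0.4663, 0.3064, 0.0701]
eef_rot: [-1.567, 0.001, -1.379]
force: [-7.0, -4.8, 28.9]
grip_width: 0.0006
```

Request:
step_arm:
  targets:
    - [0, -30, 0, 0, 0, 0]
    - [4, 0, 43, 0, 0, 0]
    - [4, 0, 43, 0, 0, 0]
    - [3, 0, 43, 0, 0, 0]
    - [0, 0, 0, 0, 0, 0]
    - [0, 0, 0, 0, 0, 0]

```text
time_s: 4.72
ee_pos: [0.5932, 0.3194, 0.0968]
eef_rot: [-1.572, -0.0, -1.379]
force: [-0.1, -0.1, 0.0]
grip_width: 0.0004
```

```bash
python3 - <<'E'
from h import *
go(0.595,0.3195,0.07,-79)
c=wristcam(); save(c,"pics/w3.png")
E
```

```text
at [0.5932 0.3194 0.0968] rot [-9.007e+01 -1.000e-02 -7.903e+01] F [-0.1 -0.1  0. ] w 0.0004 t 4.725
shift mm [ 0.3 26.8  1.8]
rotvec deg [ 0.1 -0.   0. ] shift in final axes [ 0.3 26.8  1.8]
```

View pics/w3.png

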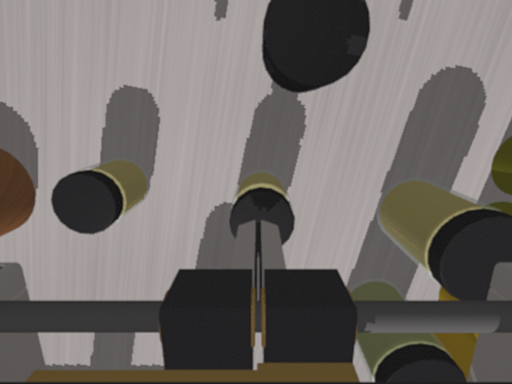

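Request:
step_arm:
  targets:
    - [0, 10, 2, 0, 0, 0]
    - [0, 4, 0, 0, 0, 0]
    - [0, 4, 0, 0, 0, 0]
    - [0, 4, 0, 0, 0, 0]
    - [0, 3, 0, 0, 0, 0]
    - [0, 2, 0, 0, 0, 0]
    - [0, 0.5, 0, 0, 0, 0]
    - [0, 0, 0, 0, 0, 0]

```text
time_s: 5.78
ee_pos: [0.596, 0.32, 0.0703]
eef_rot: [-1.57, 0.0, -1.379]
force: [-1.5, -0.7, 5.8]
grip_width: 0.0004
```

Request:
step_arm:
  targets:
    - [0, 0.7, 0, 0, 0, 0]
    - [0, 0, 0, 0, 0, 0]

```text
time_s: 6.02
ee_pos: [0.5962, 0.3201, 0.0703]
eef_rot: [-1.57, 0.0, -1.379]
force: [-2.8, -0.3, 10.0]
grip_width: 0.0005
```

Request:
step_arm:
  targets:
    - [0, 1, 0, 0, 0, 0]
    - [0, 0, 0, 0, 0, 0]
    - [0, 0, 0, 0, 0, 0]

```text
time_s: 6.4
ee_pos: [0.5965, 0.3202, 0.0703]
eef_rot: [-1.568, 0.001, -1.379]
force: [-4.8, -3.0, 17.0]
grip_width: 0.0005
```

Request:
step_arm:
  targets:
    - [0, -30, 0, 0, 0, 0]
    - [52, 0, -25, 0, 0, 0]
    - [51, 0, -24, 0, 0, 0]
    - [0, 0, 0, 0, 0, 0]
    - [0, 0, 0, 0, 0, 0]

```text
time_s: 7.02
ee_pos: [0.5677, 0.2098, 0.0983]
eef_rot: [-1.57, 0.0, -1.38]
force: [-1.0, -0.7, 0.4]
grip_width: 0.0006
```

```bash
python3 - <<'E'
from h import *
go(0.567,0.2095,0.07,-79)
c=wristcam(); save(c,"pics/w4.png")
p=c["pixels"].astype(int); dark=(p.max(2)<55)
for ce,s in blobs(dark,300): print("dark",ce.round(1),s,ray(c,*ce,0.075).round(4))
E
```

```text
at [0.5677 0.2098 0.0983] rot [-8.997e+01  1.000e-02 -7.905e+01] F [-1.  -0.7  0.4] w 0.0006 t 7.025
shift mm [ 0.1 28.3 -0.8]
rotvec deg [-0.  -0.1 -0. ] shift in final axes [ 0.1 28.3 -0.8]
dark [132.8  52.1] [  95   13   77   78 4638] [0.469  0.3059 0.075 ]
dark [330.4  70.8] [ 295   33   72   76 4250] [0.5937 0.3189 0.075 ]
dark [258.1 221.1] [ 227  188   63  143 2396] [0.5678 0.2097 0.075 ]
dark [370.9 301.1] [  264   215   248   148 13448] [0.6684 0.1603 0.075 ]
dark [165.5 318.6] [    0   269   252   101 12793] [0.5105 0.1132 0.075 ]
dark [249.6 382.5] [  0 381 512   3 975] [0.589  0.0621 0.075 ]
```

View pics/w4.png

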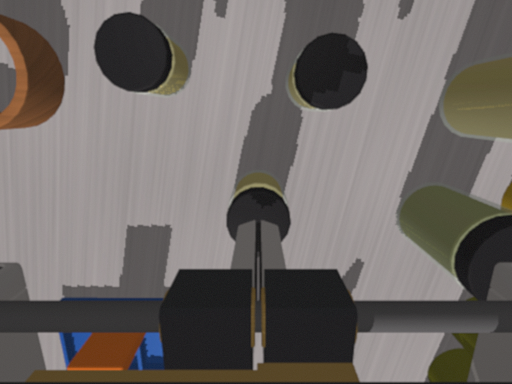

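Request:
step_arm:
  targets:
    - [0, 12, 0, 0, 0, 0]
    - [0, 4, 0, 0, 0, 0]
    - [0, 4, 0, 0, 0, 0]
    - [0, 4, 0, 0, 0, 0]
    - [0, 3, 0, 0, 0, 0]
    - [0, 2, 0, 0, 0, 0]
    - [0, 1.5, 0, 0, 0, 0]
    - [0, 0, 0, 0, 0, 0]

```text
time_s: 8.07
ee_pos: [0.5683, 0.2099, 0.0702]
eef_rot: [-1.568, 0.0, -1.379]
force: [-8.0, -1.1, 22.5]
grip_width: 0.0005
```

Request:
step_arm:
  targets:
    - [0, -40, 0, 0, 0, 0]
    - [0, 0, 0, 0, 0, 0]
    - [0, 0, 0, 0, 0, 0]
    - [0, 0, 0, 0, 0, 0]
  gripper: 0.9

```text
time_s: 8.57
ee_pos: [0.567, 0.2093, 0.1066]
eef_rot: [-1.573, -0.0, -1.379]
force: [0.0, -0.7, 0.6]
grip_width: 0.0369
```

```bash
python3 - <<'E'
from h import *
go(0.568,0.2095,0.022,-79)
c=wristcam(); save(c,"pics/w5.png")
p=c["pixels"].astype(int); dark=(p.max(2)<55)
for ce,s in blobs(dark,300)[:5]: print("dark",ce.round(1),s,ray(c,*ce,0.070).round(4))
E
```

```text
at [0.567  0.2093 0.1066] rot [-9.010e+01 -1.000e-02 -7.904e+01] F [ 0.  -0.7  0.6] w 0.0369 t 8.575
shift mm [-0.1 84.6  1.2]
rotvec deg [ 0.1 -0.   0. ] shift in final axes [-0.  84.6  1. ]
dark [139.1  54. ] [ 103   16   73   76 4238] [0.4669 0.3063 0.07  ]
dark [329.1  71.8] [ 295   35   69   73 3918] [0.5948 0.3197 0.07  ]
dark [258.1 254.3] [ 185  183  147  138 5699] [0.5735 0.1762 0.07  ]
dark [280.  312.2] [    0   211   512   173 26226] [0.6021 0.1263 0.07  ]
```

View pics/w5.png

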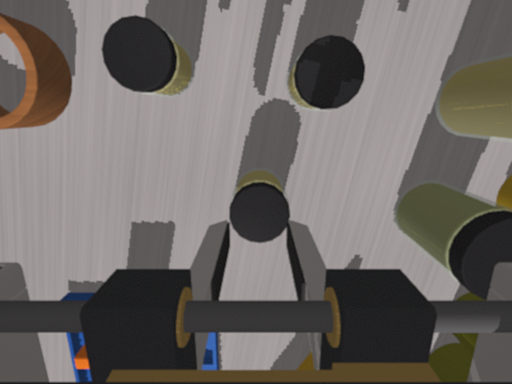

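Request:
step_arm:
  targets:
    - [0, 0, 0, 0, 0, 0]
    - [0, 0, 0, 0, 0, 0]
    - [0, 0, 0, 0, 0, 0]
    - [0, 0, 0, 0, 0, 0]
    - [0, 20, 0, 0, 0, 0]
    - [0, 25, 0, 0, 0, 0]
    - [0, 25, 0, 0, 0, 0]
    - [0, 13, 0, 0, 0, 0]
    - [0, 0, 0, 0, 0, 0]

```text
time_s: 9.75
ee_pos: [0.5672, 0.2094, 0.0243]
eef_rot: [-1.572, -0.0, -1.379]
force: [-0.0, -0.1, 1.2]
grip_width: 0.0896
```

Request:
step_arm:
  targets:
    - [0, 0, 0, 0, 0, 0]
    - [0, 0, 0, 0, 0, 0]
    - [0, 0, 0, 0, 0, 0]
    - [0, 0, 0, 0, 0, 0]
    - [0, 0, 0, 0, 0, 0]
    - [0, 0, 0, 0, 0, 0]
  gripper: -1
  squeeze: 25

```text
time_s: 10.5
ee_pos: [0.5675, 0.2095, 0.0249]
eef_rot: [-1.571, 0.0, -1.379]
force: [-0.5, 0.3, 1.3]
grip_width: 0.0497
```

```bash
python3 - <<'E'
from h import *
go(0.568,0.2095,0.13,-79)
c=camera("top"); save(c,"pics/t2.png"); p=c["pixels"].astype(int); H=hsv(c)
blue=(H[...,0]>100)&(H[...,0]<125)&(H[...,1]>180)&(H[...,2]>100); blue[:140]=0;blue[:,350:]=0;blue[:,:150]=0
print(blobs(blue,50))
E
```

```text
at [0.5675 0.2095 0.0249] rot [-89.98   0.   -79.04] F [-0.5  0.3  1.3] w 0.0497 t 10.5
shift mm [ 1.000e-01 -1.051e+02  5.000e-01]
rotvec deg [-0. -0. -0.] shift in final axes [ 1.000e-01 -1.051e+02  5.000e-01]
[(array([265.349631  , 207.44880074]), array([ 237,  181,   56,   54, 2168], dtype=int32))]
```

View pics/t2.png

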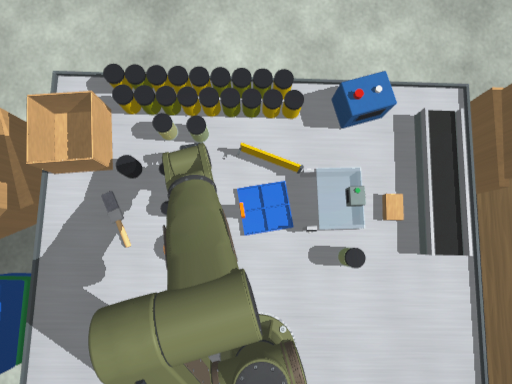

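Request:
step_arm:
  targets:
    - [0, -20, 0, 0, 0, 0]
    - [0, -25, 0, 0, 0, 0]
    - [30, 0, -12, 0, 0, 0]
    - [36, 0, -13, 0, 0, 0]
    - [36, 0, -13, 0, 0, 0]
    - [36, 0, -13, 0, 0, 0]
    - [36, 0, -13, 0, 0, 0]
    - [36, 0, -13, 0, 0, 0]
    - [35, 0, -12.5, 0, 0, 0]
    - [0, 0, 0, 0, 0, 0]
    - [0, 0, 0, 0, 0, 0]

```text
time_s: 11.92
ee_pos: [0.5264, -0.0477, 0.0704]
eef_rot: [-1.57, -0.0, -1.379]
force: [-0.1, 0.0, -1.7]
grip_width: 0.0495
```

```bash
python3 - <<'E'
from h import *
go(0.5262,-0.0477,0.03,-79.2)
c=wristcam(); save(c,"pics/w6.png")
E
```

```text
at [ 0.5264 -0.0477  0.0704] rot [-89.96  -0.   -79.04] F [-0.1  0.  -1.7] w 0.0495 t 11.925
shift mm [ 0.  40.4 -0.2]
rotvec deg [-0.   0.2  0. ] shift in final axes [ 0.  40.4 -0.2]
```

View pics/w6.png

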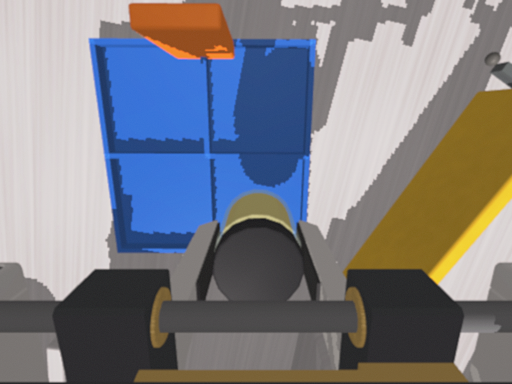

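Request:
step_arm:
  targets:
    - [0, 15, 0, 0, 0, 0]
    - [0, 15, 0, 0, 0, 0]
    - [0, 8, 0, 0, 0, 0]
    - [0, 2, 0, 0, 0, 0]
    - [0, 1, 0, 0, 0, 0]
    - [0, 0, 0, 0, 0, 0]

```text
time_s: 12.72
ee_pos: [0.5264, -0.0481, 0.029]
eef_rot: [-1.57, -0.0, -1.379]
force: [0.5, 0.3, -1.4]
grip_width: 0.0495
```

Request:
step_arm:
  targets:
    - [0, 0.7, 0, 0, 0, 0]
    - [0, 0, 0, 0, 0, 0]

```text
time_s: 12.98
ee_pos: [0.5265, -0.0482, 0.0289]
eef_rot: [-1.57, -0.0, -1.379]
force: [-3.4, 0.6, 7.4]
grip_width: 0.0495
```

Request:
step_arm:
  targets:
    - [0, 0, 0, 0, 0, 0]
    - [0, 0, 0, 0, 0, 0]
    - [0, 0, 0, 0, 0, 0]
    - [0, -20, 0, 0, 0, 0]
    - [0, -40, 0, 0, 0, 0]
    - [0, -60, 0, 0, 0, 0]
    - [-60, 0, 15, 0, 0, 0]
    - [-60, 0, 15, 0, 0, 0]
    - [-60, 0, 15, 0, 0, 0]
    - [-60, 0, 15, 0, 0, 0]
    - [0, 0, 0, 0, 0, 0]
  gripper: 0.5

```text
time_s: 14.35
ee_pos: [0.5389, 0.2024, 0.1477]
eef_rot: [-1.571, 0.0, -1.375]
force: [1.3, -0.5, 0.2]
grip_width: 0.0701
```

```bash
python3 - <<'E'
from h import *
c=wristcam(); save(c,"pics/w7.png")
p=c["pixels"].astype(int); dark=(p.max(2)<55)
for ce,s in blobs(dark,300)[:6]: print("dark",ce.round(1),s,ray(c,*ce,0.070).round(4))
go(0.595,0.3195,0.025,-79)
c=camera("top"); save(c,"pics/t3.png")
E
```

```text
dark [194.1  61. ] [ 165   29   59   64 2838] [0.4659 0.3063 0.07  ]
dark [352.6  77.1] [ 323   47   60   60 2785] [0.5941 0.3194 0.07  ]
dark [485.3 230.9] [ 453  194   59   76 3550] [0.7534 0.2137 0.07  ]
dark [245.2 321.2] [    0   223   512   161 33509] [0.5515 0.0719 0.07  ]
at [0.539  0.2003 0.1477] rot [-9.003e+01 -1.000e-02 -7.887e+01] F [-0.2 -1.1  1.1] w 0.0707 t 14.4
shift mm [-106.2  122.6   78. ]
rotvec deg [0.  0.1 0. ] shift in final axes [-106.3  122.7   77.7]
```

View pics/w7.png

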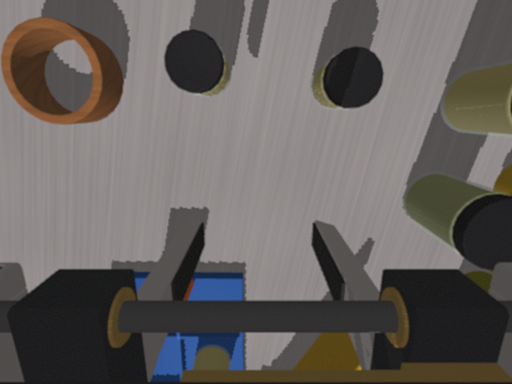

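View pics/t3.png

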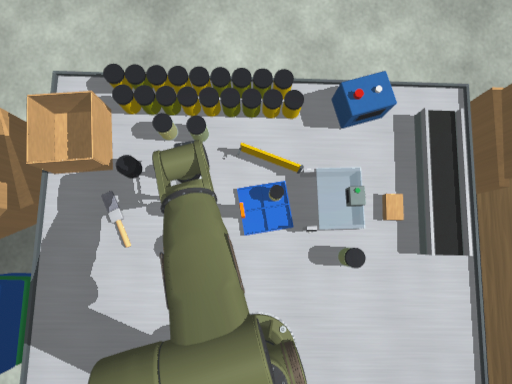

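Request:
step_arm:
  targets:
    - [-53, 0, 39, 0, 0, 0]
    - [-53, 20, 38.5, 0, 0, 0]
    - [0, 30, 0, 0, 0, 0]
    - [0, 30, 0, 0, 0, 0]
    - [0, 30, 0, 0, 0, 0]
    - [0, 12, 0, 0, 0, 0]
    - [0, 0, 0, 0, 0, 0]
  gripper: 0.9

```text
time_s: 15.32
ee_pos: [0.5917, 0.3086, 0.0277]
eef_rot: [-1.571, -0.0, -1.381]
force: [-0.9, 0.4, 1.2]
grip_width: 0.0895
```

Request:
step_arm:
  targets:
    - [0, 0, 0, 0, 0, 0]
    - [0, 0, 0, 0, 0, 0]
    - [0, 0, 0, 0, 0, 0]
    - [0, 0, 0, 0, 0, 0]
    - [0, 0, 0, 0, 0, 0]
    - [0, 0, 0, 0, 0, 0]
  gripper: -1

```text
time_s: 16.08
ee_pos: [0.5918, 0.3097, 0.0282]
eef_rot: [-1.57, 0.0, -1.379]
force: [1.2, 0.1, 3.3]
grip_width: 0.0488
```

```bash
python3 - <<'E'
from h import *
go(0.4477,-0.0627,0.07,-79.2)
c=wristcam(); save(c,"pics/w8.png")
E
```

```text
at [0.5918 0.3097 0.0282] rot [-8.995e+01  1.000e-02 -7.903e+01] F [1.2 0.1 3.3] w 0.0488 t 16.075
shift mm [ 338.2  -42.  -212.2]
rotvec deg [-0.   0.2 -0. ] shift in final axes [ 338.8  -41.8 -211.3]
```

View pics/w8.png

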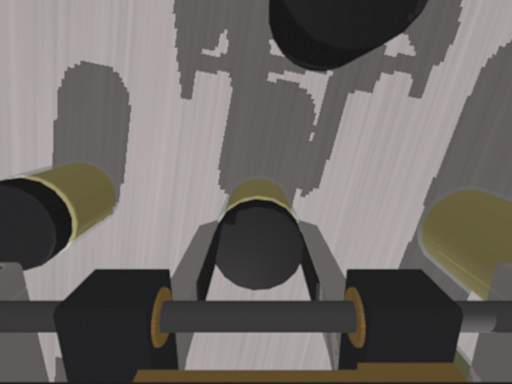

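Request:
step_arm:
  targets:
    - [0, 0, 0, 0, 0, 0]
    - [0, 0, 0, 0, 0, 0]
    - [0, 0, 0, 0, 0, 0]
    - [0, 0, 0, 0, 0, 0]
    - [-9, 3, 3, 0, 0, 0]
    - [0, 0, 0, 0, 0, 0]
    - [0, 0, 0, 0, 0, 0]
  gripper: 0.6

```text
time_s: 17.0
ee_pos: [0.5926, 0.3191, 0.0246]
eef_rot: [-1.571, -0.0, -1.379]
force: [0.9, 0.2, -1.1]
grip_width: 0.0752
```

```bash
python3 - <<'E'
from h import *
go(0.594,0.3195,0.025,-79)
c=wristcam(); save(c,"pics/w9.png")
E
```

```text
at [0.5926 0.3191 0.0246] rot [-9.001e+01 -1.000e-02 -7.902e+01] F [ 0.9  0.2 -1.1] w 0.0752 t 17.0
shift mm [-0.1 -0.4  1.4]
rotvec deg [ 0. -0.  0.] shift in final axes [-0.1 -0.4  1.4]
```

View pics/w9.png

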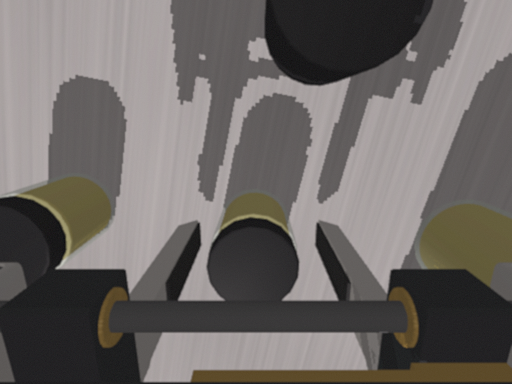

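Request:
step_arm:
  targets:
    - [0, 0, 0, 0, 0, 0]
    - [0, 0, 0, 0, 0, 0]
    - [0, 0, 0, 0, 0, 0]
    - [0, 0, 0, 0, 0, 0]
    - [0, 0, 0, 0, 0, 0]
  gripper: -1

```text
time_s: 17.68
ee_pos: [0.5927, 0.3189, 0.0248]
eef_rot: [-1.571, -0.0, -1.379]
force: [-1.3, -1.1, 1.6]
grip_width: 0.0495
```

```bash
python3 - <<'E'
from h import *
go(0.4477,-0.0627,0.07,-79.2)
E
```

```text
at [0.5927 0.3189 0.0248] rot [-90.01  -0.   -79.03] F [-1.3 -1.1  1.6] w 0.0495 t 17.675
shift mm [ 347.1  -45.1 -214.9]
rotvec deg [0.  0.2 0. ] shift in final axes [ 347.7  -45.2 -213.9]
```

Request:
step_arm:
  targets:
    - [0, -20, 0, 0, 0, 0]
    - [0, -30, 0, 0, 0, 0]
    - [22, 0, -35, 0, 0, 0]
    - [22, 0, -35, 0, 0, 0]
    - [22, 0, -35, 0, 0, 0]
    - [22, 0, -35, 0, 0, 0]
    - [22, 0, -35, 0, 0, 0]
    - [22, 0, -35, 0, 0, 0]
    - [23, 0, -35, 0, 0, 0]
    - [0, 0, 0, 0, 0, 0]
    - [0, 0, 0, 0, 0, 0]

```text
time_s: 19.05
ee_pos: [0.3827, 0.1206, 0.0759]
eef_rot: [-1.568, 0.0, -1.38]
force: [-0.2, 0.3, -1.6]
grip_width: 0.0499
```

```bash
python3 - <<'E'
from h import *
go(0.4477,-0.0627,0.075,-79.2)
E
```

```text
at [0.3827 0.1206 0.0759] rot [-8.987e+01  1.000e-02 -7.905e+01] F [-0.2  0.3 -1.6] w 0.0499 t 19.05
shift mm [192.3   0.9  29. ]
rotvec deg [-0.1  0.2 -0. ] shift in final axes [192.2   0.9  29.5]
```

Request:
step_arm:
  targets:
    - [36, 0, 0, 0, 0, 0]
    - [36, 0, 0, 0, 0, 0]
    - [36, 0, 0, 0, 0, 0]
    - [28, 0, 10, 0, 0, 0]
    - [28, 0, 10, 0, 0, 0]
    - [28, 0, 9, 0, 0, 0]
    - [0, 0, 0, 0, 0, 0]
    - [0, 0, 0, 0, 0, 0]

```text
time_s: 20.05
ee_pos: [0.4468, -0.0622, 0.0747]
eef_rot: [-1.571, 0.0, -1.379]
force: [0.1, -0.0, -1.1]
grip_width: 0.0499
```

```bash
python3 - <<'E'
from h import *
go(0.4477,-0.0627,0.029,-79.2)
c=wristcam(); save(c,"pics/w10.png")
E
```

```text
at [ 0.4468 -0.0622  0.0747] rot [-9.001e+01  1.000e-02 -7.902e+01] F [ 0.1 -0.  -1.1] w 0.0499 t 20.05
shift mm [ 0.7 45.7  0.8]
rotvec deg [ 0.   0.2 -0. ] shift in final axes [ 0.7 45.7  0.8]
```

View pics/w10.png

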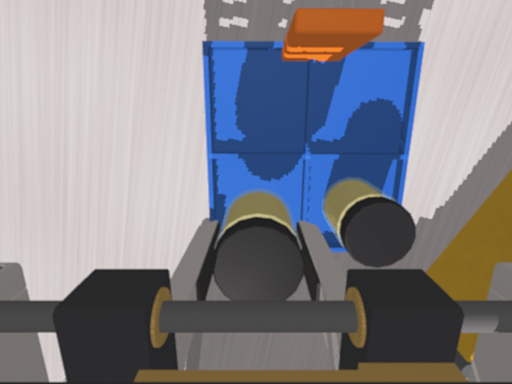

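Request:
step_arm:
  targets:
    - [0.7, 15, 0.8, 0, 0, 0]
    - [0, 15, 0, 0, 0, 0]
    - [0, 10, 0, 0, 0, 0]
    - [0, 4, 0, 0, 0, 0]
    - [0, 2, 0, 0, 0, 0]
    - [0, 0.7, 0, 0, 0, 0]
    - [0, 0, 0, 0, 0, 0]

```text
time_s: 20.98
ee_pos: [0.4476, -0.0633, 0.0287]
eef_rot: [-1.571, -0.0, -1.379]
force: [-5.7, 1.1, 6.6]
grip_width: 0.0494
```

Request:
step_arm:
  targets:
    - [0, 0, 0, 0, 0, 0]
    - [0, 0, 0, 0, 0, 0]
    - [0, 0, 0, 0, 0, 0]
    - [0, -20, 0, 0, 0, 0]
    - [0, -45, 0, 0, 0, 0]
    - [0, -55, 0, 0, 0, 0]
    - [-50, 0, 0, 0, 0, 0]
    - [-50, 0, 10, 0, 0, 0]
    - [-50, 0, 15, 0, 0, 0]
    - [-50, 0, 15, 0, 0, 0]
    - [-50, 0, 15, 0, 0, 0]
    - [-50, 0, 15, 0, 0, 0]
  gripper: 0.4

```text
time_s: 22.48
ee_pos: [0.4592, 0.2464, 0.1481]
eef_rot: [-1.57, -0.0, -1.379]
force: [-0.1, -0.6, 0.5]
grip_width: 0.066
```

Request:
step_arm:
  targets:
    - [-30, 0, 10, 0, 0, 0]
    - [-20, 0, 9, 0, 0, 0]
    - [0, 0, 0, 0, 0, 0]
    - [0, 0, 0, 0, 0, 0]
  gripper: 0.9

```text
time_s: 22.98
ee_pos: [0.4682, 0.2965, 0.1479]
eef_rot: [-1.571, -0.0, -1.38]
force: [0.1, 0.6, 0.1]
grip_width: 0.0893
```

```bash
python3 - <<'E'
from h import *
c=wristcam(); save(c,"pics/w11.png")
p=c["pixels"].astype(int); dark=(p.max(2)<55)
for ce,s in blobs(dark,300)[:6]: print("dark",ce.round(1),s,ray(c,*ce,0.070).round(4))
go(0.466,0.306,0.025,-79)
c=camera("top"); save(c,"pics/t4.png")
E
```

```text
dark [447.6  50.8] [ 386    1  120   95 8377] [0.593  0.4466 0.07  ]
dark [256.3 186.3] [ 232  161   50   51 1995] [0.4645 0.3082 0.07  ]
dark [242.6 319.5] [    0   223   512   161 32245] [0.4772 0.1671 0.07  ]
at [0.4683 0.2964 0.1481] rot [-9.001e+01 -1.000e-02 -7.907e+01] F [-1.1 -0.2 -0.1] w 0.0892 t 23.025
shift mm [ -9.9 123.1  -0.5]
rotvec deg [ 0.  -0.1  0. ] shift in final axes [ -9.8 123.1  -0.5]
```

View pics/w11.png

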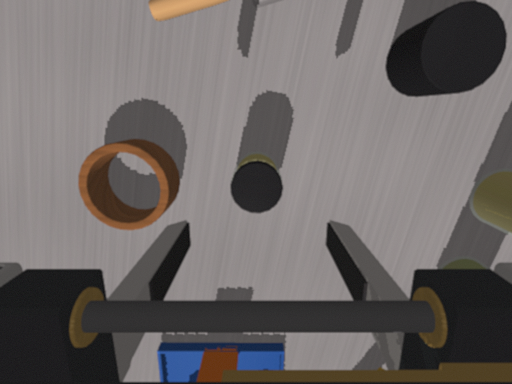

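View pics/t4.png

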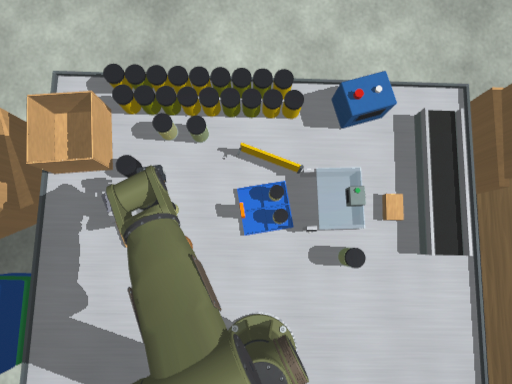

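Request:
step_arm:
  targets:
    - [-11, 20, 0, 0, 0, 0]
    - [0, 30, -1, 0, 0, 0]
    - [0, 30, 0, 0, 0, 0]
    - [0, 30, 0, 0, 0, 0]
    - [0, 13, 0, 0, 0, 0]
    - [0, 0, 0, 0, 0, 0]
    - [0, 0, 0, 0, 0, 0]
  gripper: 0.7

```text
time_s: 23.95
ee_pos: [0.4659, 0.308, 0.0263]
eef_rot: [-1.569, 0.001, -1.38]
force: [0.0, 0.2, 0.4]
grip_width: 0.0796
```

```bash
python3 - <<'E'
from h import *
go(0.465,0.307,0.025,-79)
c=wristcam(); save(c,"pics/w12.png")
E
```

```text
at [0.4659 0.308  0.0263] rot [-8.991e+01  3.000e-02 -7.905e+01] F [0.  0.2 0.4] w 0.0796 t 23.95
shift mm [ 0.8  1.3 -1.1]
rotvec deg [-0.1 -0.  -0. ] shift in final axes [ 0.8  1.3 -1.1]
```

View pics/w12.png

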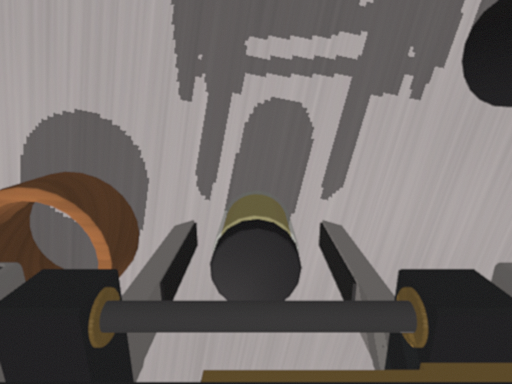

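Request:
step_arm:
  targets:
    - [0, 0, 0, 0, 0, 0]
    - [0, 0, 0, 0, 0, 0]
    - [0, 0, 0, 0, 0, 0]
    - [0, 0, 0, 0, 0, 0]
    - [0, 0, 0, 0, 0, 0]
    - [0, -20, 0, 0, 0, 0]
    - [0, -30, 0, 0, 0, 0]
    - [35, 0, 5, 0, 0, 0]
    - [40, 0, 6, 0, 0, 0]
    - [40, 0, 6, 0, 0, 0]
    - [40, 0, 6, 0, 0, 0]
    - [35, 0, 5, 0, 0, 0]
  gripper: -1

```text
time_s: 25.5
ee_pos: [0.5292, 0.1252, 0.0749]
eef_rot: [-1.571, -0.0, -1.38]
force: [0.4, 0.6, -2.0]
grip_width: 0.0497
```

```bash
python3 - <<'E'
from h import *
go(0.5105,0.0347,0.075,-79.2)
E
```

```text
at [0.5292 0.1252 0.0749] rot [-90.02  -0.   -79.05] F [ 0.4  0.6 -2. ] w 0.0497 t 25.5
shift mm [ 85.3  -0.1 -35.5]
rotvec deg [0.  0.1 0. ] shift in final axes [ 85.4  -0.1 -35.3]
```

Request:
step_arm:
  targets:
    - [35, 0, 0, 0, 0, 0]
    - [35, 0, 0, 0, 0, 0]
    - [10, 0, 0, 0, 0, 0]
    - [3, 0, -12, 0, 0, 0]
    - [3, 0, -23, 0, 0, 0]
    - [0, 0, 0, 0, 0, 0]
    - [0, 0, 0, 0, 0, 0]

```text
time_s: 26.38
ee_pos: [0.5112, 0.0362, 0.0754]
eef_rot: [-1.57, -0.0, -1.379]
force: [-0.4, -0.2, -1.4]
grip_width: 0.0495
```

```bash
python3 - <<'E'
from h import *
go(0.5105,0.0347,0.029,-79.2)
c=wristcam(); save(c,"pics/w13.png")
E
```

```text
at [0.5112 0.0362 0.0754] rot [-89.96  -0.   -78.99] F [-0.4 -0.2 -1.4] w 0.0495 t 26.375
shift mm [ 1.4 46.4 -1. ]
rotvec deg [-0.   0.2  0. ] shift in final axes [ 1.4 46.4 -1. ]
```

View pics/w13.png

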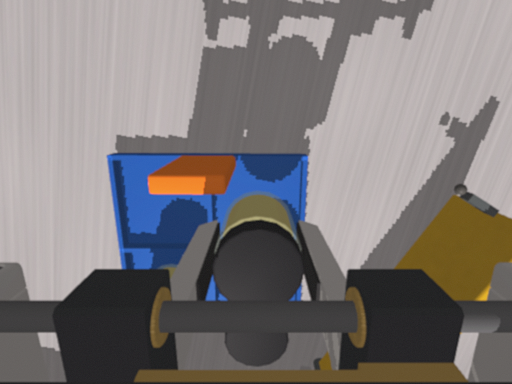

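Request:
step_arm:
  targets:
    - [2.5, 15, -1, 0, 0, 0]
    - [0, 15, 0, 0, 0, 0]
    - [0, 10, 0, 0, 0, 0]
    - [0, 4, 0, 0, 0, 0]
    - [0, 2.5, 0, 0, 0, 0]
    - [0, 0, 0, 0, 0, 0]

```text
time_s: 27.18
ee_pos: [0.5106, 0.0329, 0.0292]
eef_rot: [-1.57, -0.0, -1.379]
force: [-2.9, 0.2, 4.5]
grip_width: 0.0494
```

Request:
step_arm:
  targets:
    - [0, 0, 0, 0, 0, 0]
    - [0, 0, 0, 0, 0, 0]
    - [0, 0, 0, 0, 0, 0]
    - [0, -25, 0, 0, 0, 0]
    - [0, -50, 0, 0, 0, 0]
    - [0, -60, 0, 0, 0, 0]
    - [-10, -40, -20, 0, 0, 0]
    - [20, -40, -20, 0, 0, 0]
    - [20, 0, 0, 0, 0, 0]
    - [0, 0, 0, 0, 0, 0]
    - [0, 0, 0, 0, 0, 0]
  gripper: 0.4

```text
time_s: 28.55
ee_pos: [0.4767, -0.0037, 0.2431]
eef_rot: [-1.572, 0.0, -1.379]
force: [-0.2, -0.2, 0.1]
grip_width: 0.0659
```

```bash
python3 - <<'E'
from h import *
go(0.464,0.0636,0.25,-79.2)
c=wristcam(); save(c,"pics/w14.png"); c=camera("scene"); save(c,"pics/s14.png")
E
```

```text
at [ 0.4767 -0.0037  0.2431] rot [-9.005e+01  2.000e-02 -7.904e+01] F [-0.2 -0.2  0.1] w 0.0659 t 28.55
shift mm [-68.5  -6.9   0.3]
rotvec deg [ 0.1  0.2 -0. ] shift in final axes [-68.5  -6.9   0.1]
```

View pics/w14.png

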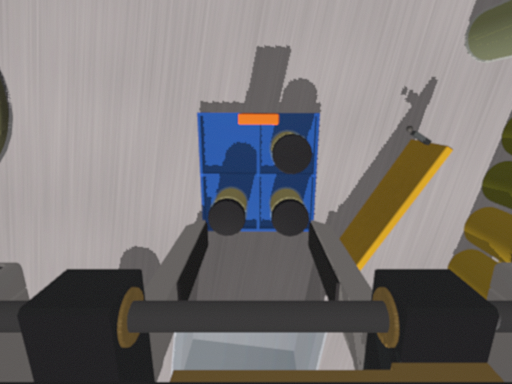

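View pics/s14.png

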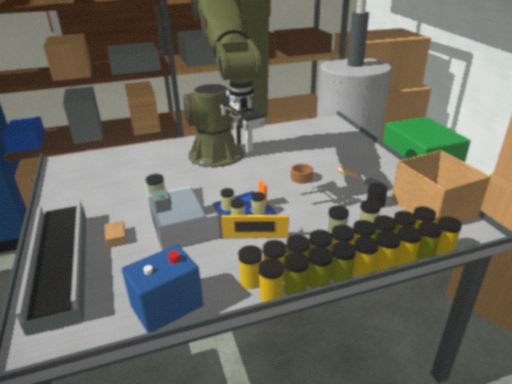

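Request:
step_arm:
  targets:
    - [45, 0, 0, 0, 1, 0]
    - [50, 0, 0, 0, 2, 0]
    - [50, 0, 0, 0, 3, 0]
    - [50, 0, 0, 0, 3, 0]
    - [0, 0, 0, 0, 0, 0]
    - [0, 0, 0, 0, 0, 0]
    - [0, 0, 0, 0, 0, 0]

```text
time_s: 29.52
ee_pos: [0.5055, -0.1957, 0.2437]
eef_rot: [-1.571, 0.0, -1.535]
force: [0.6, -0.6, -1.1]
grip_width: 0.066
```

```bash
python3 - <<'E'
from h import *
go(0.464,0.0636,0.25,-88)
c=wristcam(); save(c,"pics/w15.png"); 
import pickle; pickle.dump({k:v for k,v in c.items()},open("w15.pkl","wb"))
c=camera("top"); cv2.imwrite("pics/t15.png",cv2.resize(c["pixels"][140:250,220:400,::-1],(720,440),interpolation=cv2.INTER_CUBIC))
E
```

```text
at [ 0.5055 -0.1957  0.2437] rot [-9.000e+01  1.000e-02 -8.793e+01] F [ 0.6 -0.6 -1.1] w 0.066 t 29.525
shift mm [-260.6   -6.3  -32.1]
rotvec deg [-0.   0.1 -0. ] shift in final axes [-260.6   -6.3  -32.4]
```

View pics/w15.png

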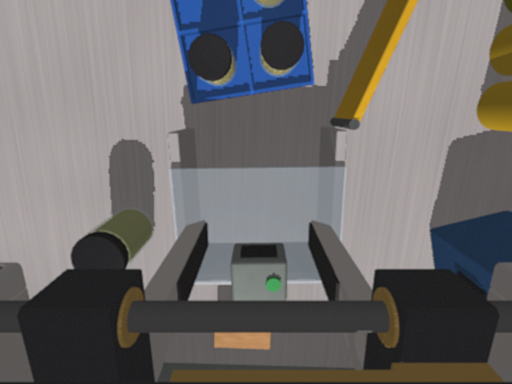

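View pics/t15.png

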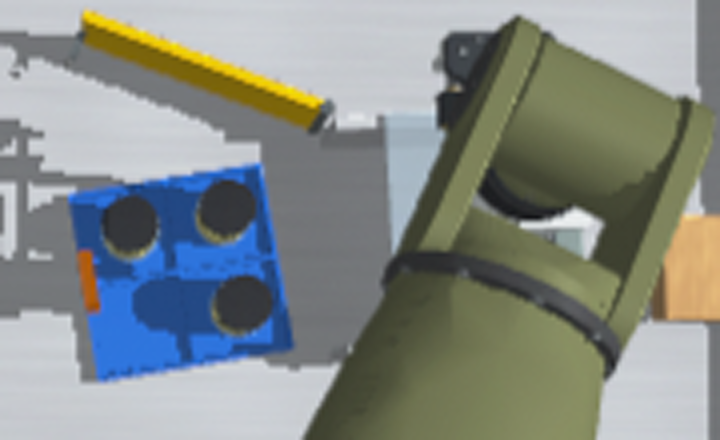

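```bash
python3 - <<'E'
from h import *
a=cv2.imread("pics/w15.png")[110:240,150:390]; cv2.imwrite("pics/w15c.png",cv2.resize(a,(792,429),interpolation=cv2.INTER_CUBIC))
E
```

```text
(no output)
```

View pics/w15c.png

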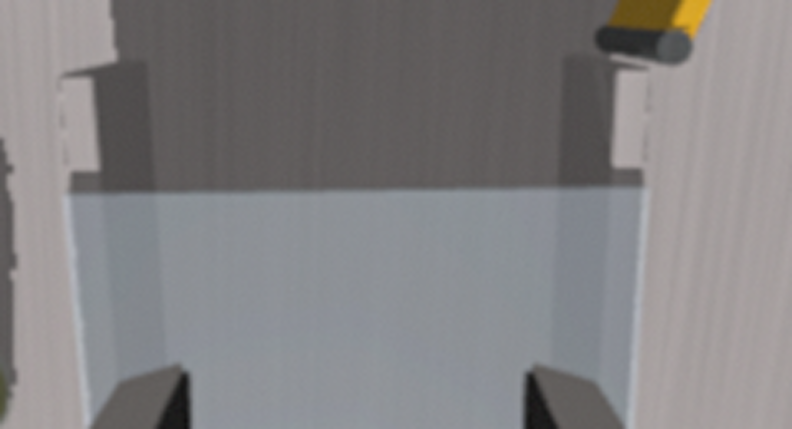

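```bash
python3 - <<'E'
from h import *
import pickle
c=pickle.load(open("w15.pkl","rb"))
f=lambda u,v,z:ray(c,150+u/3.3,110+v/3.3,z)
P={n:f(*a) for n,a in dict(FR=(66,193,.096),FL=(646,186,.096),BR=(88,420,.096),BL=(631,420,.096),mRo=(60,75,.09),mRi=(95,73,.09),mLi=(615,70,.09),mLo=(648,70,.09),hinge=(674,46,.09)).items()}
for n in P: print(n,P[n].round(4))
an=lambda v:np.degrees(np.arctan2(v[1],v[0])).round(2)
print("y-axis",an(P["FL"]-P["FR"]),an(P["mLo"]-P["mRo"]),"x",an(P["BR"]-P["FR"]),an(P["BL"]-P["FL"]))
print("mid front",(P["FL"]+P["FR"])/2,np.linalg.norm(P["FL"]-P["FR"]),"mouth",(P["mLo"]+P["mRo"])/2,(P["mLi"]+P["mRi"])/2,np.linalg.norm(P["mLo"]-P["mRo"]))
# tray in this view : contours
H=hsv(c); blue=((H[...,0]>100)&(H[...,0]<125)&(H[...,1]>180)&(H[...,2]>60)).astype(np.uint8); blue[:,350:]=0; blue[130:]=0
b=blobs(blue,300); print(b)
for q in [(190.5,103),(313.5,84)]: print(ray(c,*q,0.015).round(4))
E
```

```text
FR [ 0.4062 -0.1843  0.096 ]
FL [ 0.6032 -0.1747  0.096 ]
BR [ 0.4106 -0.2679  0.096 ]
BL [ 0.6077 -0.2607  0.096 ]
mRo [ 0.4042 -0.1453  0.09  ]
mRi [ 0.416  -0.1442  0.09  ]
mLi [ 0.5901 -0.1369  0.09  ]
mLo [ 0.6012 -0.1365  0.09  ]
hinge [ 0.6089 -0.1284  0.09  ]
y-axis 2.78 2.55 x -87.01 -86.99
mid front [ 0.50471761 -0.17950145  0.096     ] 0.1971689064159029 mouth [ 0.50267717 -0.14090355  0.09      ] [ 0.50303331 -0.14056087  0.09      ] 0.1971415380295238
[(array([184.9972067,  35.0698324]), array([172,   0,  28,  71, 358], dtype=int32)), (array([189.29376258,  10.18913481]), array([176,   0,  27,  24, 497], dtype=int32)), (array([260.80338983,  60.19152542]), array([ 196,    0,  117,  100, 2360], dtype=int32))]
[ 0.4132 -0.1117  0.015 ]
[ 0.5737 -0.0822  0.015 ]
```

Request:
step_arm:
  targets:
    - [-50, 0, -6, 0, -2, 0]
    - [-50, 0, -3, 0, -2, 0]
    - [-50, 0, 0, 0, -2, 0]
    - [-50, 0, 0, 0, -2, 0]
    - [-50, 0, 0, 0, -0.5, 0]
    - [-8, 60, 0, 0, 0, 0]
    - [0, 30, 0, 0, 0, 0]
    - [0, 0, 0, 0, 0, 0]
    - [0, 0, 0, 0, 0, 0]

```text
time_s: 30.75
ee_pos: [0.4696, 0.059, 0.1551]
eef_rot: [-1.569, -0.0, -1.388]
force: [-0.6, -0.5, 0.8]
grip_width: 0.0659
```

```bash
python3 - <<'E'
from h import *
go(0.464,0.064,0.06,-79.4)
c=wristcam(); save(c,"pics/w16.png"); H=hsv(c)
org=(H[...,0]>5)&(H[...,0]<18)&(H[...,1]>220)&(c["pixels"][...,0]>200)
for ce,s in blobs(org,30): print("or",ce.round(1),s,ray(c,*ce,0.09).round(4))
E
```

```text
at [0.4696 0.059  0.1551] rot [-8.989e+01 -1.000e-02 -7.952e+01] F [-0.6 -0.5  0.8] w 0.0659 t 30.75
shift mm [-5.9 95.1 -4.8]
rotvec deg [-0.1 -0.1  0. ] shift in final axes [-5.9 95.1 -4.6]
```

View pics/w16.png

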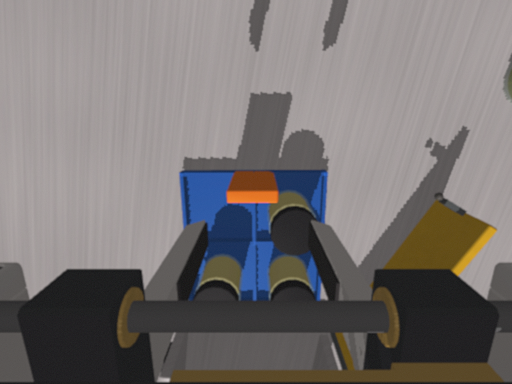

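```bash
python3 - <<'E'
from h import *
c=wristcam()
p=ray(c,253,197.5,0.09); print(p); go(p[0],p[1],0.06,-79.4)
for q in [(182,171),(327,171)]: print(ray(c,*q,.015))
E
```

```text
[0.46466104 0.06356721 0.09      ]
at [0.4697 0.0589 0.1552] rot [-8.986e+01 -2.000e-02 -7.954e+01] F [0.6 0.3 0.2] w 0.0662 t 30.85
shift mm [-5.5 95.1 -4.3]
rotvec deg [-0.1 -0.1  0. ] shift in final axes [-5.5 95.2 -4.1]
[0.3854688  0.05723544 0.015     ]
[0.54230705 0.08614635 0.015     ]
```

Request:
step_arm:
  targets:
    - [-6.5, 10, -4.3, 0, 0, 0]
    - [0, 0, 0, 0, 0, 0]
    - [0, 25, 0, 0, 0, 0]
    - [0, 25, 0, 0, 0, 0]
    - [0, 20, 0, 0, 0, 0]
    - [0, 12, 0, 0, 0, 0]
    - [0, 0, 0, 0, 0, 0]

```text
time_s: 31.72
ee_pos: [0.4633, 0.0645, 0.0613]
eef_rot: [-1.572, 0.0, -1.388]
force: [0.4, 0.6, 0.3]
grip_width: 0.0659
```

Request:
step_arm:
  targets:
    - [0, 0, 0, 0, 0, 0]
    - [0, 0, 0, 0, 0, 0]
    - [0, 0, 0, 0, 0, 0]
    - [0, 0, 0, 0, 0, 0]
    - [0, 0, 0, 0, 0, 0]
  gripper: -1
  squeeze: 45

```text
time_s: 32.35
ee_pos: [0.4638, 0.0645, 0.0622]
eef_rot: [-1.57, -0.0, -1.388]
force: [-1.6, 0.3, 6.0]
grip_width: 0.0447
```

```bash
python3 - <<'E'
from h import *
o=np.array([0.503,-0.1405]); a=np.radians(-87.2); X=np.array([np.cos(a),np.sin(a)])
for d in (-0.125,-0.05,0.012+.079-.079): print(d,(o+X*(d-0.079)).round(4))
go(*(o+X*(-.125-.079)),0.0607,-87.2)
E
```

```text
-0.125 [0.493  0.0633]
-0.05 [ 0.4967 -0.0117]
0.011999999999999997 [ 0.4997 -0.0736]
at [0.4638 0.0645 0.0622] rot [-8.995e+01 -1.000e-02 -7.953e+01] F [-1.6  0.3  6. ] w 0.0447 t 32.35
shift mm [ 6.6  1.5 28.5]
rotvec deg [-0.   7.7  0. ] shift in final axes [ 2.7  1.5 29.1]
```

Request:
step_arm:
  targets:
    - [0.5, -0.5, 2, 0, 0.5, 0]
    - [0.5, 0, 3, 0, 0.8, 0]
    - [0.5, 0, 4, 0, 1, 0]
    - [0.5, 0, 4, 0, 1, 0]
    - [0.5, 0, 4, 0, 1, 0]
    - [0.5, 0, 4, 0, 1, 0]
    - [0.5, 0, 3, 0, 1, 0]
    - [0.5, 0, 3, 0, 1, 0]
    - [0.5, 0, 2, 0, 0.4, 0]
    - [0, 0, 0, 0, 0, 0]
    - [0, 0, 0, 0, 0, 0]

```text
time_s: 33.72
ee_pos: [0.4928, 0.064, 0.0622]
eef_rot: [-1.571, 0.001, -1.523]
force: [-3.7, 3.8, 3.3]
grip_width: 0.0444
```

```bash
python3 - <<'E'
from h import *
go(0.493,0.0633,0.0615,-87.2)
c=wristcam(); save(c,"pics/w17.png")
c=camera("top"); cv2.imwrite("pics/t17.png",cv2.resize(c["pixels"][140:250,220:400,::-1],(720,440),interpolation=cv2.INTER_CUBIC))
E
```

```text
at [0.4928 0.064  0.0622] rot [-9.002e+01  4.000e-02 -8.727e+01] F [-3.7  3.8  3.3] w 0.0444 t 33.725
shift mm [0.7 0.7 0.2]
rotvec deg [ 0.  -0.1 -0. ] shift in final axes [0.7 0.7 0.2]
```

View pics/w17.png

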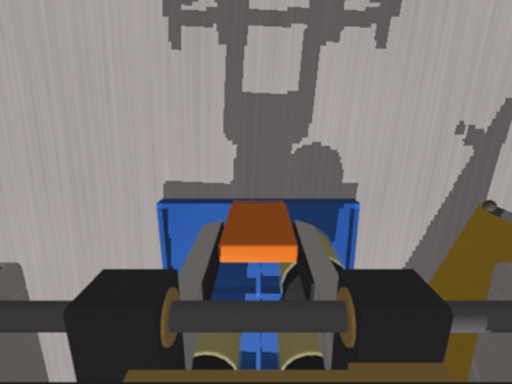

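View pics/t17.png

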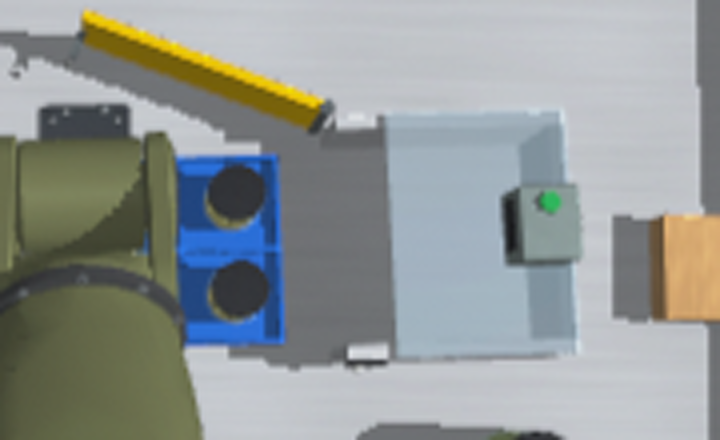

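```bash
python3 - <<'E'
from h import *
c=camera("top"); f=lambda u,v,z: ray(c,220+u/4-0.37,140+v/4-0.37,z)[:2]
A,B=f(275,155,.015),f(284,342,.015); D,E_=f(386,113,.096),f(397,356,.096); G,Hh=f(565,110,.096),f(578,353,.096)
an=lambda v:np.degrees(np.arctan2(v[1],v[0])).round(2)
print("tray front",A,B,an(A-B),np.linalg.norm(A-B),(A+B)/2)
print("roof front",D,E_,an(D-E_),np.linalg.norm(D-E_),(D+E_)/2,"sides",an(G-D),an(Hh-E_))
for a in(-87.2,-88):
  X=np.array([np.cos(np.radians(a)),np.sin(np.radians(a))]);Y=np.array([-X[1],X[0]]);m=(D+E_)/2-.04*X;print(a,"mouth",m,"tray front in coder",((A+B)/2-m)@X,((A+B)/2-m)@Y)
E
```

```text
tray front [ 0.58196685 -0.09441685] [ 0.41978526 -0.10354359] 3.22 0.16243819586530153 [ 0.50087606 -0.09898022]
roof front [ 0.60393797 -0.17630831] [ 0.40612319 -0.1847143 ] 2.43 0.1979933041904562 [ 0.50503058 -0.1805113 ] sides -87.52 -87.83
-87.2 mouth [ 0.50307659 -0.14055906] tray front in coder -0.0416366931463856 -0.0001667919948324092
-88 mouth [ 0.5036346  -0.14053567] tray front in coder -0.041626406748933066 -0.001306601968618812
```

Request:
step_arm:
  targets:
    - [3, 0, 0, 0, 0, 0]
    - [7, 0, 0, 0, 0, 0]
    - [10, 0, 0, 0, 0, 0]
    - [10, 0, 0.2, 0, 0, 0]
    - [10, 0, 0.2, 0, 0, 0]
    - [10, 0, 0, 0, 0, 0]
    - [10, 0, 0, 0, 0, 0]
    - [10, 0, 0, 0, 0, 0]
    - [10, 0, 0, 0, 0, 0]
    - [7, 0, 0, 0, 0, 0]
    - [3, 0, 0, 0, 0, 0]
    - [0, 0, 0, 0, 0, 0]

```text
time_s: 35.38
ee_pos: [0.4978, -0.0264, 0.0622]
eef_rot: [-1.57, -0.0, -1.523]
force: [0.5, -0.1, 2.1]
grip_width: 0.0446
```

```bash
python3 - <<'E'
from h import *
go(0.503+0.0488*0.012,-0.1405-.9988*.012,0.0615,-87.2)
c=wristcam(); save(c,"pics/w18.png")
c=camera("top"); cv2.imwrite("pics/t18.png",cv2.resize(c["pixels"][140:250,220:400,::-1],(720,440),interpolation=cv2.INTER_CUBIC))
E
```

```text
at [ 0.4978 -0.0264  0.0622] rot [-8.998e+01 -2.000e-02 -8.725e+01] F [ 0.5 -0.1  2.1] w 0.0446 t 35.375
shift mm [126.3   0.7  -0.3]
rotvec deg [-0. -0.  0.] shift in final axes [126.3   0.7  -0.4]
```

View pics/w18.png

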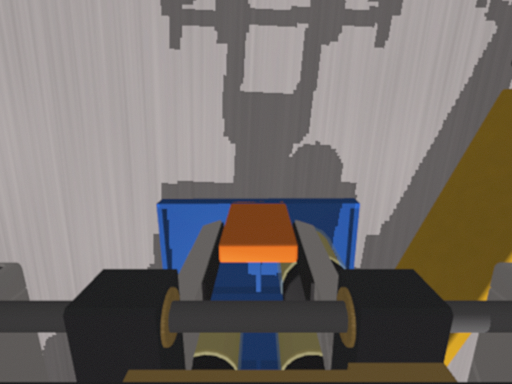

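View pics/t18.png

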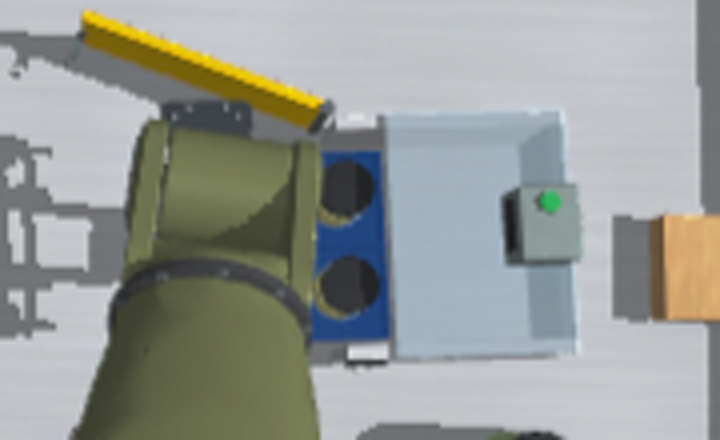

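Request:
step_arm:
  targets:
    - [4, 0, 0, 0, 0, 0]
    - [8, 0, 0, 0, 0, 0]
    - [11, 0, 0, 0, 0, 0]
    - [11, 0, 0, 0, 0, 0]
    - [11, 0, 0, 0, 0, 0]
    - [11, 0, 0, 0, 0, 0]
    - [11, 0, 0, 0, 0, 0]
    - [11, 0, 0, 0, 0, 0]
    - [11, 0, 0, 0, 0, 0]
    - [11, 0, 0, 0, 0, 0]
    - [8, 0, 0, 0, 0, 0]
    - [0, 0, 0, 0, 0, 0]

```text
time_s: 36.98
ee_pos: [0.5029, -0.1348, 0.0622]
eef_rot: [-1.571, -0.001, -1.523]
force: [0.2, -4.8, 1.7]
grip_width: 0.0447
```

```bash
python3 - <<'E'
from h import *
go(0.503+0.0488*0.012,-0.1405-.9988*.012,0.0615,-87.2)
c=wristcam(); save(c,"pics/w19.png")
E
```

```text
at [ 0.5029 -0.1348  0.0622] rot [-8.999e+01 -5.000e-02 -8.725e+01] F [ 0.2 -4.8  1.7] w 0.0447 t 36.975
shift mm [17.7  0.7 -0.1]
rotvec deg [-0.  -0.   0.1] shift in final axes [17.7  0.7 -0.2]
```

View pics/w19.png

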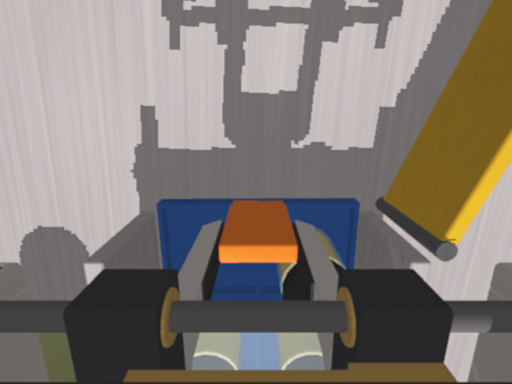

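Request:
step_arm:
  targets:
    - [5, 0, 0, 0, 0, 0]
    - [4, 0, 0, 0, 0, 0]
    - [3, 0, 0, 0, 0, 0]
    - [2, 0, 0, 0, 0, 0]
    - [0, 0, 0, 0, 0, 0]
    - [0, 0, 0, 0, 0, 0]

```text
time_s: 37.78
ee_pos: [0.5035, -0.1476, 0.0621]
eef_rot: [-1.571, 0.001, -1.522]
force: [-0.5, 5.7, 4.3]
grip_width: 0.0451
```

Request:
step_arm:
  targets:
    - [1.5, 0, 0, 0, 0, 0]
    - [1.5, 0, 0, 0, 0, 0]
    - [0, 0, 0, 0, 0, 0]

```text
time_s: 38.15
ee_pos: [0.5037, -0.1506, 0.0622]
eef_rot: [-1.571, 0.001, -1.522]
force: [-0.2, 4.9, 3.9]
grip_width: 0.0448
```

Request:
step_arm:
  targets:
    - [1, 0, 0, 0, 0, 0]
    - [1, 0, 0, 0, 0, 0]
    - [0, 0, 0, 0, 0, 0]

```text
time_s: 38.52
ee_pos: [0.504, -0.1515, 0.0622]
eef_rot: [-1.57, 0.002, -1.522]
force: [1.8, 14.5, 5.2]
grip_width: 0.0444
```

Request:
step_arm:
  targets:
    - [1, 0, 0, 0, 0, 0]
    - [0, 0, 0, 0, 0, 0]

```text
time_s: 38.78
ee_pos: [0.5042, -0.1517, 0.0622]
eef_rot: [-1.57, 0.004, -1.522]
force: [4.2, 21.3, 5.9]
grip_width: 0.0449
```

Request:
step_arm:
  targets:
    - [1, 0, 0, 0, 0, 0]
    - [0, 0, 0, 0, 0, 0]

```text
time_s: 39.02
ee_pos: [0.5042, -0.1517, 0.0623]
eef_rot: [-1.57, 0.005, -1.522]
force: [3.5, 28.7, 9.5]
grip_width: 0.0445
```

Request:
step_arm:
  targets:
    - [-2.5, 0, 0, 0, 0, 0]
    - [0, 0, 0, 0, 0, 0]

```text
time_s: 39.28
ee_pos: [0.504, -0.1515, 0.0622]
eef_rot: [-1.57, 0.001, -1.522]
force: [3.5, 10.5, 3.3]
grip_width: 0.0445
```

Request:
step_arm:
  targets:
    - [0, 0, 0, 0, 0, 0]
    - [0, 0, 0, 0, 0, 0]
    - [0, 0, 0, 0, 0, 0]
    - [0, -20, 0, 0, 0, 0]
    - [0, -40, 0, 0, 0, 0]
    - [0, -60, 0, 0, 0, 0]
    - [0, -30, 0, 0, 0, 0]
    - [0, 0, 0, 0, 0, 0]
    - [0, 0, 0, 0, 0, 0]
  gripper: 0.3

```text
time_s: 40.4
ee_pos: [0.5032, -0.1525, 0.2109]
eef_rot: [-1.572, 0.001, -1.523]
force: [-0.3, 0.0, -0.3]
grip_width: 0.0614
```

```bash
python3 - <<'E'
from h import *
go(0.503,-0.17,0.25,-87.2)
c=wristcam(); save(c,"pics/w20.png")
c=camera("scene"); cv2.imwrite("pics/s20.png",cv2.resize(c["pixels"][150:260,140:320,::-1],(720,440),interpolation=cv2.INTER_CUBIC))
E
```

```text
at [ 0.5032 -0.1525  0.2109] rot [-9.009e+01  3.000e-02 -8.724e+01] F [-0.3  0.  -0.3] w 0.0614 t 40.4
shift mm [ 17.4 -39.1  -1.1]
rotvec deg [ 0.1 -0.  -0. ] shift in final axes [ 17.5 -39.1  -1.1]
```

View pics/w20.png

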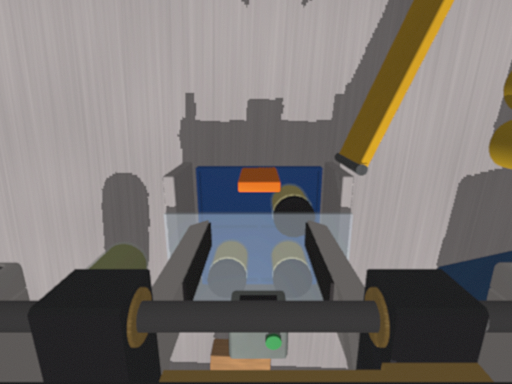

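View pics/s20.png

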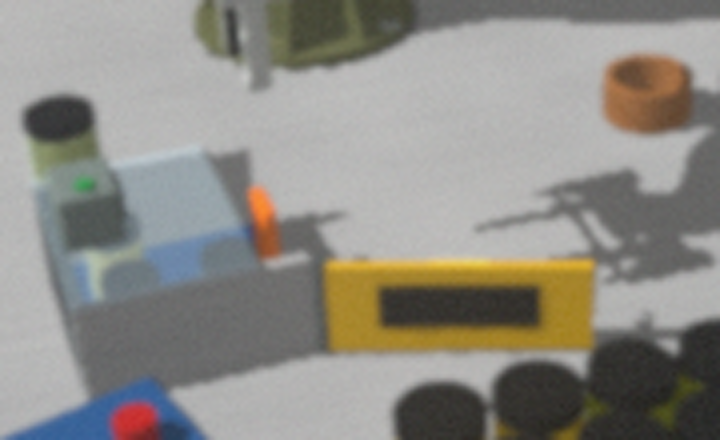

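```bash
cat > d.py <<'E'
from h import *
O=np.array([0.503,-0.1405]); a=np.radians(-87.2); X=np.array([np.cos(a),np.sin(a)]); Y=np.array([-X[1],X[0]])
def wp(deg,r=190,gap=0):
    t=np.radians(deg); u=np.array([-np.sin(t),-np.cos(t)]); n=np.array([-np.cos(t),np.sin(t)])
    return np.array([-10,106])+r*u+(10+gap+8*abs(n[0])+12.5*abs(n[1]))*n
def cur():
    o=get_obs(); p=o["ee_pos"][:2]-O; return np.array([p@X,p@Y])*1000
def w(c): return O+(c[0]*X+c[1]*Y)/1000
E
python3 - <<'E'
from d import *
c=camera("top"); H=hsv(c); yel=(H[...,0]>19)&(H[...,0]<30)&(H[...,1]>200); yel[:135]=0; yel[180:]=0
cs,_=cv2.findContours(yel.astype(np.uint8),0,2); k=max(cs,key=cv2.contourArea); print(len(k))
print("cur",cur()); 
for d in (112,):
    q=wp(d,gap=22); print("start",q.round(1),w(q).round(4),"delta",(q-cur()).round(1))
prev=None
for d in [112,106,100,94,88,82,76,70,64,58,52,46,40,34,28,22,16,10,5,2,0,-2]:
    q=wp(d); print(d,q.round(1), "" if prev is None else (q-prev).round(1)); prev=q
E
```

```text
91
cur [11.97060967 -0.2785472 ]
start [-168.7  220.4] [0.7149 0.0388] delta [-180.7  220.6]
112 [-177.  200.] 
106 [-186.   181.7] [ -9.  -18.3]
100 [-193.   162.3] [ -7.  -19.3]
94 [-197.9  142.2] [ -4.9 -20.1]
88 [-200.7  122.1] [ -2.7 -20.1]
82 [-201.4  102.8] [ -0.7 -19.3]
76 [-200.2   83.4] [  1.2 -19.4]
70 [-196.9   64. ] [  3.3 -19.4]
64 [-191.6   44.9] [  5.3 -19.1]
58 [-184.3   26.4] [  7.3 -18.6]
52 [-175.     8.5] [  9.3 -17.8]
46 [-163.7   -8.3] [ 11.2 -16.9]
40 [-150.6  -24. ] [ 13.1 -15.7]
34 [-135.8  -38.3] [ 14.8 -14.3]
28 [-119.4  -51. ] [ 16.4 -12.7]
22 [-101.7  -61.9] [ 17.8 -10.9]
16 [-82.7 -70.8] [19.  -8.9]
10 [-62.7 -77.6] [20.  -6.8]
5 [-45.5 -81.6] [17.2 -4. ]
2 [-35.1 -83.2] [10.5 -1.6]
0 [-28. -84.] [ 7.1 -0.8]
-2 [-21.8 -84.5] [ 6.2 -0.5]
```

Request:
step_arm:
  targets:
    - [-30, 0, 36, 0, 0, 0]
    - [-30, 0, 37, 0, 0, 0]
    - [-30, 0, 37, 0, 0, 0]
    - [-30, 0, 37, 0, 0, 0]
    - [-30, 0, 37, 0, 0, 0]
    - [-30, 0, 36, 0, 0, 0]
    - [0, 30, 0, 0, 0, 0]
    - [0, 30, 0, 0, 0, 0]
    - [0, 0, 0, 0, 0, 0]
    - [0, 0, 0, 0, 0, 0]
  gripper: -1

```text
time_s: 41.8
ee_pos: [0.7151, 0.0377, 0.1532]
eef_rot: [-1.57, -0.0, -1.523]
force: [-1.2, -0.5, 0.4]
grip_width: 0.0002
```

```bash
python3 - <<'E'
from d import *
print("delta",wp(112,gap=22)-cur()); go(*w(wp(112,gap=22)),0.055,-87.2)
c=wristcam(); save(c,"pics/w21.png")
c=camera("top"); save(c,"pics/t21.png")
E
```

```text
delta [-1.05456185 -0.18926844]
at [0.7151 0.0377 0.1532] rot [-89.94  -0.   -87.24] F [-1.2 -0.5  0.4] w 0.0002 t 41.8
shift mm [-1.1 98.2 -0.3]
rotvec deg [-0.1 -0.   0. ] shift in final axes [-1.1 98.2 -0.2]
```

View pics/w21.png

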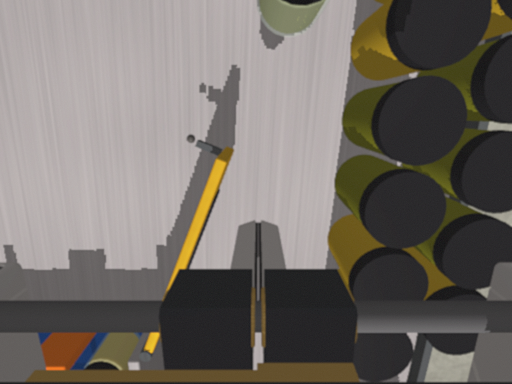

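View pics/t21.png

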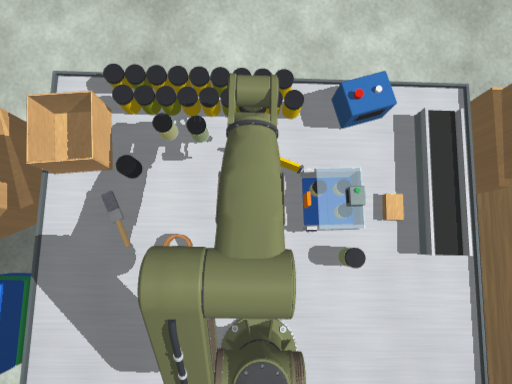

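Request:
step_arm:
  targets:
    - [0, 30, 0, 0, 0, 0]
    - [0, 30, 0, 0, 0, 0]
    - [0, 25, 0, 0, 0, 0]
    - [0, 0, 0, 0, 0, 0]

```text
time_s: 42.4
ee_pos: [0.7142, 0.0378, 0.0662]
eef_rot: [-1.573, 0.0, -1.523]
force: [-0.4, -0.2, 0.7]
grip_width: 0.0008
```

Request:
step_arm:
  targets:
    - [-4, 0, -10, 0, 0, 0]
    - [-4, 0, -10, 0, 0, 0]
    - [-9, 0, -18.3, 0, 0, 0]
    - [-7, 0, -19.3, 0, 0, 0]
    - [-5, 0, -20, 0, 0, 0]
    - [0, 0, 0, 0, 0, 0]

```text
time_s: 43.15
ee_pos: [0.6363, 0.0633, 0.0694]
eef_rot: [-1.568, -0.0, -1.522]
force: [0.4, 0.1, -0.0]
grip_width: 0.0005
```

```bash
python3 - <<'E'
from d import *
print(cur()); go(0,0,0)
c=wristcam(); save(c,"pics/w22.png")
E
```

```text
[-197.06541912  143.06385051]
at [0.6363 0.0633 0.0694] rot [-89.85  -0.   -87.21] F [ 0.4  0.1 -0. ] w 0.0005 t 43.15
shift mm [  32.3   67.8 -638.8]
```

View pics/w22.png

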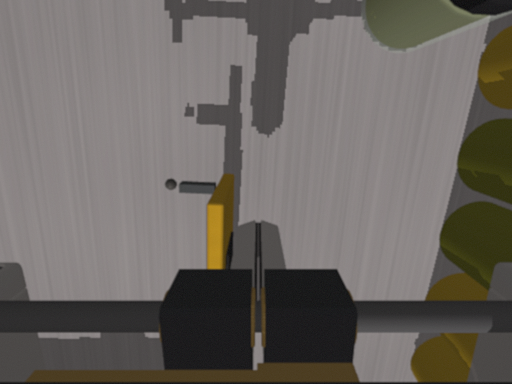

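Request:
step_arm:
  targets:
    - [-3, 0, -20, 0, 0, 0]
    - [-1, 0, -19, 0, 0, 0]
    - [1, 0, -19.5, 0, 0, 0]
    - [3, 0, -19.5, 0, 0, 0]
    - [5.5, 0, -19, 0, 0, 0]
    - [7, 0, -18.5, 0, 0, 0]
    - [9.5, 0, -18, 0, 0, 0]
    - [11, 0, -17, 0, 0, 0]
    - [13, 0, -15.5, 0, 0, 0]
    - [15, 0, -14.5, 0, 0, 0]
    - [0, 0, 0, 0, 0, 0]

```text
time_s: 44.58
ee_pos: [0.4587, -0.0076, 0.0676]
eef_rot: [-1.57, -0.0, -1.524]
force: [-0.2, 0.8, 0.1]
grip_width: 0.0007
```

```bash
python3 - <<'E'
from d import *
print(cur(),wp(34)); go(0,0,0)
c=wristcam(); save(c,"pics/w23.png")
E
```

```text
[-134.92468299  -37.79376145] [-135.83035285  -38.30776554]
at [ 0.4587 -0.0076  0.0676] rot [-8.996e+01 -1.000e-02 -8.732e+01] F [-0.2  0.8  0.1] w 0.0007 t 44.575
shift mm [ -29.    67.3 -457.8]
```

View pics/w23.png

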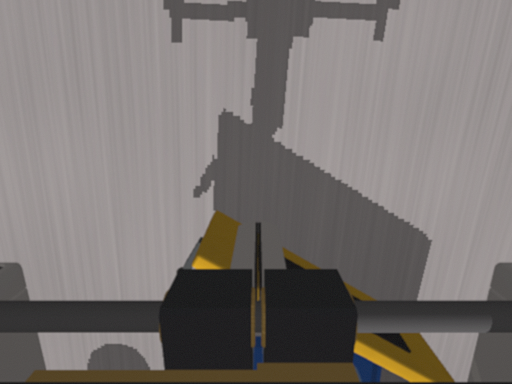

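Request:
step_arm:
  targets:
    - [16, 0, -12.5, 0, 0, 0]
    - [18, 0, -11, 0, 0, 0]
    - [19, 0, -9, 0, 0, 0]
    - [20, 0, -7, 0, 0, 0]
    - [12, 0, -3, 0, 0, 0]
    - [0, 0, 0, 0, 0, 0]

```text
time_s: 45.38
ee_pos: [0.4205, -0.0938, 0.0672]
eef_rot: [-1.571, -0.0, -1.523]
force: [-0.9, -0.2, 0.6]
grip_width: 0.0004
```

Request:
step_arm:
  targets:
    - [5, 0, -1, 0, 0, 0]
    - [4, 0, 0, 0, 0, 0]
    - [4, 0, 0, 0, 0, 0]
    - [3, 0, 0, 0, 0, 0]
    - [0, 0, 0, 0, 0, 0]

```text
time_s: 46.0
ee_pos: [0.4201, -0.1099, 0.0671]
eef_rot: [-1.57, -0.0, -1.523]
force: [0.1, 0.5, -0.1]
grip_width: 0.0009
```

```bash
python3 - <<'E'
from d import *
print(cur(),wp(0)); go(0,0,0)
E
```

```text
[-34.65630728 -81.32288208] [-28. -84.]
at [ 0.4201 -0.1099  0.0671] rot [-8.998e+01 -2.000e-02 -8.725e+01] F [ 0.1  0.5 -0.1] w 0.0009 t 46.0
shift mm [-129.9   66.9 -414.3]
```

Request:
step_arm:
  targets:
    - [2, 0, 0, 0, 0, 0]
    - [2, 0, 0, 0, 0, 0]
    - [0, 0, 0, 0, 0, 0]

```text
time_s: 46.38
ee_pos: [0.4202, -0.1138, 0.0671]
eef_rot: [-1.571, -0.0, -1.523]
force: [0.0, -0.8, -1.3]
grip_width: 0.0004
```

Request:
step_arm:
  targets:
    - [2, 0, 0, 0, 0, 0]
    - [1.5, 0, 0, 0, 0, 0]
    - [0, 0, 0, 0, 0, 0]

```text
time_s: 46.75
ee_pos: [0.4201, -0.1147, 0.0671]
eef_rot: [-1.571, 0.005, -1.523]
force: [0.8, 25.0, 7.4]
grip_width: 0.0006
```

Request:
step_arm:
  targets:
    - [1, 0, 0, 0, 0, 0]
    - [1, 0, 0, 0, 0, 0]
    - [0, 0, 0, 0, 0, 0]

```text
time_s: 47.12
ee_pos: [0.4201, -0.115, 0.067]
eef_rot: [-1.572, 0.008, -1.523]
force: [0.5, 41.7, 11.8]
grip_width: 0.0003
```

Request:
step_arm:
  targets:
    - [-4, 0, 0, 0, 0, 0]
    - [-20, 0, 0, 0, 0, 0]
    - [-30, 0, 0, 0, 0, 0]
    - [-30, -40, 0, 0, 0, 0]
    - [-40, -60, 0, 0, 0, 0]
    - [-40, -40, 20, 0, 0, 0]
    - [0, 0, 0, 0, 0, 0]
    - [0, 0, 0, 0, 0, 0]

```text
time_s: 48.12
ee_pos: [0.4322, 0.0401, 0.1982]
eef_rot: [-1.572, -0.0, -1.522]
force: [0.0, 0.4, 0.1]
grip_width: 0.0003
```

```bash
python3 - <<'E'
from d import *
go(0.45,-0.0,0.24,-87)
c=camera("top"); save(c,"pics/t24.png"); cv2.imwrite("pics/t24c.png",cv2.resize(c["pixels"][140:250,260:400,::-1],(700,550),interpolation=cv2.INTER_CUBIC))
c=camera("scene"); cv2.imwrite("pics/s24.png",cv2.resize(c["pixels"][140:270,130:400,::-1],(783,377),interpolation=cv2.INTER_CUBIC))
E
```

```text
at [0.4322 0.0401 0.1982] rot [-9.007e+01 -1.000e-02 -8.721e+01] F [0.  0.4 0.1] w 0.0003 t 48.125
shift mm [ 40.9 -41.8  15.8]
rotvec deg [ 0.1 -0.2  0. ] shift in final axes [ 41.  -41.8  15.7]
```

View pics/t24c.png

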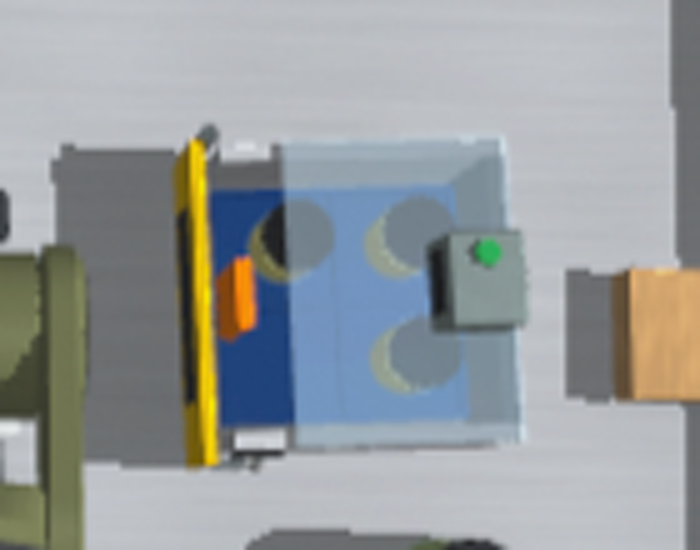

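View pics/s24.png

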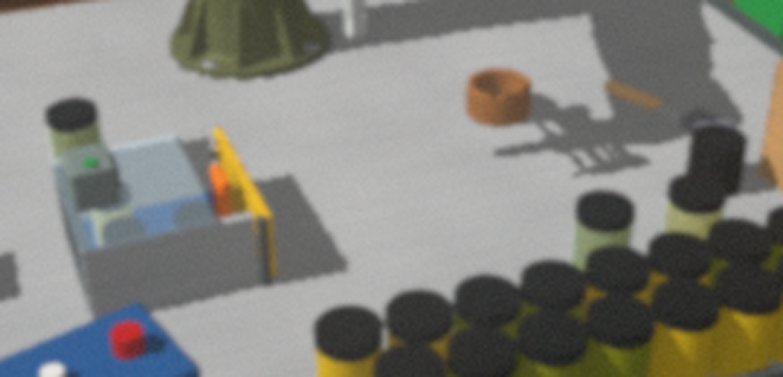

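View pics/t24.png

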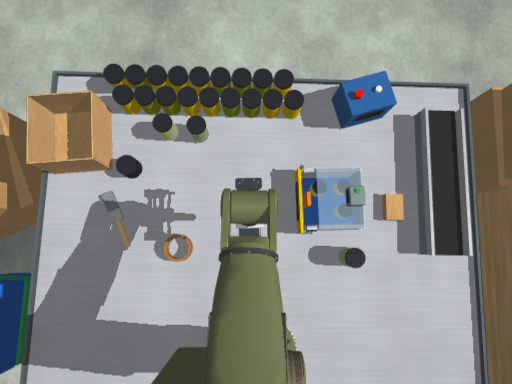

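```bash
python3 - <<'E'
from d import *
c=camera("top"); f=lambda u,v,z: ray(c,260+u/5-0.4,140+v/5-0.4,z)[:2]
tc=lambda p:(np.array([(p-O)@X,(p-O)@Y])*1000).round(1)
for n,a in dict(doorL=(205,140,.088),doorR=(217,463,.088),doorRo=(188,466,.088),doorLo=(190,148,.088),tabtop=(247,292,.09),trayFL=(455,186,.015),trayFR=(470,418,.015),roofL=(283,141,.096),roofR=(297,447,.096)).items(): print(n,tc(f(*a)))
H=hsv(c); org=(H[...,0]>5)&(H[...,0]<18)&(H[...,1]>200); org[:,:300]=0;org[:,330:]=0
for ce,s in blobs(org,5): print(ce,s)
E
```

```text
doorL [ -9.  102.9]
doorR [ -10.8 -108.6]
doorRo [ -29.5 -110. ]
doorLo [-19.1  97.7]
tabtop [13.5  1.2]
trayFL [176.3  81.6]
trayFR [176.3 -80.6]
roofL [40.9 99.3]
roofR [  39.8 -100.1]
[306.7037037  199.54320988] [304 192   7  15  81]
```

```bash
python3 - <<'E'
from h import *
print(job.hand_in(), get_obs()["time_s"])
E
```

```text
the job is handed in; nothing more can be done
the job is handed in; nothing more can be done
```

The job is done and handed in after about 48 s. The images showed only three small jars, so the fourth was taken as absent.

**Lids and jars:** I pressed all three lids against a hard stop. The fingertips stopped at about 70 mm, the height of a fully seated lid, with 17–29 N on them. Each jar now stands upright in its own pocket. One was first gripped about 10 mm off centre, so I let go and gripped it again before lifting.

**Tray:** I straightened it by its tab and slid it in until it met the back stop with about 29 N. The last top view puts its leading edge 176.3 mm in from the mouth; the stop is at 176 mm.

**Door:** It stopped solid at about 42 N of fingertip push. The final image puts it within about 0.01 rad of shut, well inside the 0.055 rad where the catch would hold it ajar. I did not feel the catch snap, so that rests on the hard stop and the image.

Nothing else on the bench looked moved in the last pictures, and the arm was clear of everything. No check failed.

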